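# Photograph the cat paperweights

## Task

Photograph today's cats: stand every cat from the wooden tray on the marble board, facing the camera. Then, with them standing so, push the remote's stick fully over to its orange mark and hold it there for a good second to zoom in, let it spring back, and press the red shutter plunger right down to its stop. Afterwards stand all the cats back in the tray, and leave the other things on the desk where they are.

Things in the scene. Friction and masses are not known exactly. Their poses are not given: they have to be found in the camera images.
- cat_yellow: Yellow glazed ceramic cat paperweight, 150 g give or take a third: an upright drum 48 mm across and 36 mm high with plain vertical sides, a low domed top to 46 mm and two small ears to 53 mm. Origin: centre of its underside; its face (eyes, nose, paws) looks along its own +x, a small tail is at -x; z up. None if this one is not there today.
- cat_pink: Pink glazed ceramic cat paperweight, 150 g give or take a third: an upright drum 48 mm across and 36 mm high with plain vertical sides, a low domed top to 46 mm and two small ears to 53 mm. Origin: centre of its underside; its face (eyes, nose, paws) looks along its own +x, a small tail is at -x; z up. None if this one is not there today.
- cat_teal: Teal glazed ceramic cat paperweight, 150 g give or take a third: an upright drum 48 mm across and 36 mm high with plain vertical sides, a low domed top to 46 mm and two small ears to 53 mm. Origin: centre of its underside; its face (eyes, nose, paws) looks along its own +x, a small tail is at -x; z up. None if this one is not there today.
- cat_orange: Orange glazed ceramic cat paperweight, 150 g give or take a third: an upright drum 48 mm across and 36 mm high with plain vertical sides, a low domed top to 46 mm and two small ears to 53 mm. Origin: centre of its underside; its face (eyes, nose, paws) looks along its own +x, a small tail is at -x; z up. None if this one is not there today.
- tray: Shallow square wooden sample tray, fixed to the desk, 240 x 240 mm outside, walls 6 mm thick and 20 mm high, inner floor 5 mm above the desk (inside 228 x 228 mm). Origin: centre of its underside; x and y along its sides.
- board: Marble-look square shooting board, fixed, 260 x 260 mm with a 5 mm black rim, top 8 mm above the desk. Origin: centre of its underside; its +x points to the camera, y along its side.
- board_front (a point): Middle of the board's edge nearest the camera, on its top (130 mm along the board's +x from its centre). The product camera, black, on a small table tripod with its lens 0.15 m up, stands fixed about 0.16 m beyond this edge on the board's middle line and looks down on the board.
- board_back (a point): Middle of the opposite edge of the board, farthest from the camera, on its top.
- remote: Camera remote, fixed: flat black box 100 (x) x 120 (y) mm, 26 mm high, grey top, with one upright stick in the middle. Origin: centre of its underside. The wide orange mark on its top (39 mm along +x from the stick) is the zoom-in side, the short white mark at -x is zoom-out.
- stick_fore (a joint): Lean of the zoom stick along the remote's x, rad: 0 upright, positive towards the orange mark (zoom in), stops at +-0.42. A spring centres it (0.45 N m/rad: about 3.5 N at the knob to hold it fully over). The pivot is on the remote's z axis, 30 mm above the desk.
- stick_side (a joint): Lean of the same stick along the remote's y, rad: 0 upright, positive towards its +y; same pivot, stops and spring.
- stick_knob (a point): Centre of the stick's black knob, a drum 26 mm across and 26 mm high, 52 mm from the pivot (82 mm above the desk when upright, top of the knob at 95 mm; thin 10 mm steel rod below it).
- plunger (a joint): Travel of the shutter's red plunger head, m: 0 up, 0.012 fully down on its stop. Spring: 3 N to start, 8 N at the stop; it comes up by itself.
- plunger_top (a point): Centre of the top of the red mushroom head (40 mm across, slightly domed by 2 mm in looks only), 56.5 mm above the desk when up. It stands on a fixed round grey base 72 mm across and 26 mm high.
- tape_roll: Roll of brown packing tape, 96 mm across, 45 mm high, lying flat. Loose; not part of the job, leave it alone. Origin: centre of its underside.
- lens_cap: Black lens cap, 62 mm across, 9 mm thick. Loose; not part of the job, leave it alone. Origin: centre of its underside.
- blower: Black rubber dust blower standing on its base, 56 mm across, 100 mm high. Loose; not part of the job, leave it alone. Origin: centre of its underside.
- mug: White mug, 80 mm across, 90 mm high. Loose; not part of the job, leave it alone. Origin: centre of its underside.
- glue: Small white glue bottle with orange cap, 36 mm across, 105 mm high. Loose; not part of the job, leave it alone. Origin: centre of its underside.
- notebooks: Stack of four small notebooks, 148 x 105 x 32 mm. Loose; not part of the job, leave it alone. Origin: centre of its underside.
- gift_box: Small kraft gift box, 80 x 110 x 45 mm. Loose; not part of the job, leave it alone. Origin: centre of its underside.

How it is judged:
By the outcome, as a careful person would: the job done as asked, in the order asked, and still so for the second after the job is handed in, with the robot touching nothing.
Of cat_yellow, cat_pink, cat_teal, cat_orange only 3 to 4 are there at a start; the rules pass over those that are not, and their reading is None.
At some moment in a run one of cat_yellow, cat_pink, cat_teal, cat_orange may be knocked a few centimetres aside while the robot is not near it.
It also fails if it takes over 210 s, if anything falls off the work surface, if the arm or the gripper's body presses on something with over 40 N, if the wrist force passes 120 N, or if a joint passes its speed limit or range.

## Robot

A 6-joint arm with a two-finger parallel gripper is mounted at the origin on the work surface. World frame = base frame: x ahead of the robot, y to its left, z up, the work surface at z = 0. Lengths are in m, angles in rad, forces in N, time in s.
With the tool pointing down it reaches from about 0.4 to 0.825 m from the base axis. Payload 7 kg.
Tool frame: the origin (TCP) lies midway between the tips of the shut fingers; the grasp point (between the pads) lies hold_point_z behind it (hold_point_z is the distance from the TCP to the grasp point, in m); z points along the fingers, y is the line along which they close (so a half turn about z gives the same grasp; the last joint's range is limited). The gripper opens to 88 mm and grips with 3 to 60 N. Pads are 19 mm wide; open, the fingers measure 130 mm over their backs; the gripper's body (78 mm by 193 mm) begins 47 mm behind the grasp point.
Start: joints at [-0.841, 0.359, 0.012, 0, -1.224, -0.288], TCP at [0.289, -0.61, 0.227] pointing down, gripper open.
Joint ranges: [-3.07, 3.07], [-1.43, 2.12], [-1.02, 1.25], [-3.03, 1.67], [-3.05, -0], [-3.03, 3.03]. Speed limits (rad/s): [2.39, 2.39, 3.01, 3.14, 3.14, 3.14].

## Interface

Orientations are given as [roll, pitch, yaw] about the fixed x, y, z axes, in that order (R = Rz(yaw) Ry(pitch) Rx(roll)).
In Python, from station import * gives the robot as it stands.
- The arm moves only by the tool apply_moves, never from a script. Its argument "steps" is a list of rows, each an object with "translation": the shift along the world's x, y, z scaled (see below), a list of three; "rotation": the turn, a rotation vector about the world's x, y, z scaled (see below), a list of three. A call has exactly 10 rows; each row is the pose to reach, as a shift and turn from the pose commanded when the call began; what a row does not reach only later rows make up. The controller multiplies each number of a shift by 250 mm and each number of a turn by 30 degrees. A row lasts 1/12 s, in which the tool goes at most 41.7 mm and 7.16 degrees, less where a joint would pass 70% of its speed; a pose out of reach is approached as far as the arm can. A call with a number of a shift or a turn outside -1 to 1 is refused whole. A call with a gripper value outside its range is refused whole. "jaw" is the closure, from -1 (fully open) to 1 (shut), so that 0 is half open, set as the call begins (left out, the last holds). The fingers move at their own pace and stop on an object; "newtons" is the grip in N (left out, the last holds). Time passes only in rows, so rows that repeat a pose let the fingers close, or fill a call up. It gives the time, the measured TCP pose, the force, the opening and the grip force at its end, in the units of the state.
- get_state(): the state, without advancing time (a new reading comes with each control period).
- grab_frame(name): name is "scene" or "top" or "wrist"; returns the picture (384x512x3 uint8, blue, green, red); there is no depth.
- camera_model(name): a dict with "fx", "fy", "cx", "cy" (pixels), "xyz" and "rotation" of the camera in the world. Camera axes: x right, y down, z forward; pixel columns grow to the right and rows downward; lengths in m; the calibration is good to about 2 mm. A picture is of the moment at which its call begins: read the wrist's pose just before it. camera_model takes no time and is no camera call; for the wrist camera it gives the pose at the moment of the call.
- job_done(): hands the job in; it is judged then, once.
The state is a dict: "t": time; "q": joint angles; "qd": joint speeds; "joint_efforts": joint torques, N m; "eef_pos": TCP position; "ee_rot": TCP orientation; "force": force on the tool from outside, world axes, zero at the start; "moment": the same for the moment, N m; "width": finger opening in m; "gripper_force": force on a finger pad.
Only numpy, scipy, OpenCV 4.12 (cv2) and the standard library are available. Lean on these libraries where they do the work, as an engineer would, in place of code of your own. Each camera call takes 0.05 s, during which the arm holds its last target. There are 200 camera calls.

## Working session

There is one attempt and no reset: what is moved stays moved. The work goes in short steps, Python scripts to look and compute and a tool call to move; the robot and the scene stay as the last step left them, time stands still between calls to the robot, and variables do not carry over. Pictures are saved under pics/ and viewed, at most 14 in all, crops included, and the job is handed in when it is done.

Besides the shell and the picture viewer there is one more tool, called as name(argument=value, ...) on one line, values as JSON. apply_moves: Moves the arm, as the interface text tells. Shifts and turns lie within -1 to 1; 1 stands for 250 mm of shift or 30 degrees of turn. Its arguments: {"type":"object","properties":{"steps":{"type":"array"},"jaw":{"type":"number"},"newtons":{"type":"number"}},"required":["steps"]}

```bash
mkdir -p pics; ls; python3 - <<'E'
from station import *
import cv2,numpy as np
s=get_state();print({k:np.round(v,3) for k,v in s.items()})
for n in("top","scene"):
    print(n,camera_model(n)); cv2.imwrite(f"pics/{n}0.png",cv2.resize(grab_frame(n),(800,600),interpolation=cv2.INTER_CUBIC))
E
```

```text
pics
{'t': np.float64(0.0), 'q': array([-0.841,  0.359,  0.011, -0.   , -1.224, -0.288]), 'qd': array([0.001, 0.   , 0.001, 0.001, 0.   , 0.001]), 'joint_efforts': array([ 1.0000e-03, -5.8271e+01,  2.9308e+01,  6.9970e+00,  7.0000e-03,
       -0.0000e+00]), 'eef_pos': array([ 0.288, -0.61 ,  0.226]), 'ee_rot': array([ 3.14, -0.  , -2.7 ]), 'force': array([-0.366, -0.4  ,  0.066]), 'moment': array([ 0.024,  0.029, -0.045]), 'gripper_force': np.float64(0.0), 'width': np.float64(0.088)}
top {'fx': 494.1963799828241, 'fy': 494.1963799828241, 'cx': 251.194296462829, 'cy': 195.32313822988635, 'xyz': array([ 0.30299988, -0.00772299,  1.57872855]), 'rotation': array([-2.95496645, -0.00868446, -1.54358996])}
scene {'fx': 348.9920761087454, 'fy': 348.9920761087454, 'cx': 257.9057056305671, 'cy': 197.13641522846433, 'xyz': array([ 1.14502515, -0.48509005,  0.87768504]), 'rotation': array([-2.37601459, -0.00430905,  0.86799609])}
```

View pics/top0.png

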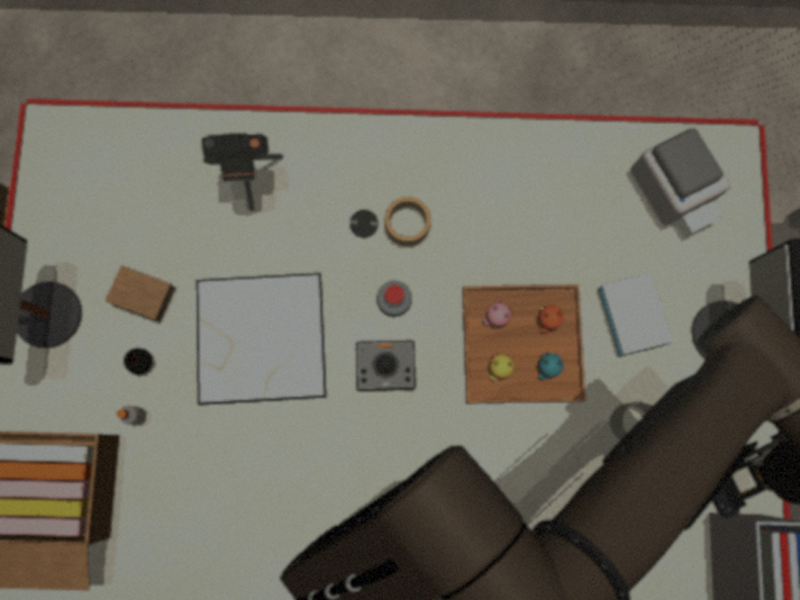

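View pics/scene0.png

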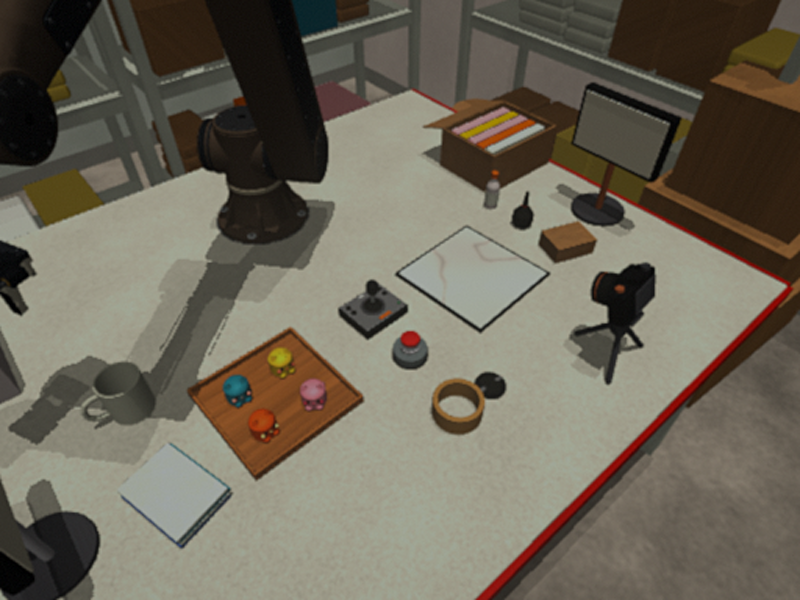

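All four cats are there. In the enlarged top view, pink is at (499,314), orange (551,318), yellow (501,367) and teal (550,365). The board spans (197,280)-(325,397), the remote is at (386,364) with its orange mark upward, and the plunger is at (395,296).

```bash
cat > h.py <<'E'
from station import *
import cv2,numpy as np
from scipy.spatial.transform import Rotation as R
def ray(c,u,v,z):
    "world point at height z seen at native pixel (u,v)"
    d=R.from_euler('xyz',c['rotation']).as_matrix()@[(u-c['cx'])/c['fx'],(v-c['cy'])/c['fy'],1]
    return c['xyz']+d*(z-c['xyz'][2])/d[2]
def pix(c,p):
    q=R.from_euler('xyz',c['rotation']).as_matrix().T@(np.array(p)-c['xyz'])
    return np.array([c['cx']+c['fx']*q[0]/q[2],c['cy']+c['fy']*q[1]/q[2]])
def st():
    s=get_state();print('t %.2f'%s['t'],'pos',np.round(s['eef_pos'],4),'yaw %.1f'%np.degrees(s['ee_rot'][2]),'q6 %.2f'%s['q'][5],'w %.4f'%s['width'],'g %.1f'%s['gripper_force'],'F',np.round(s['force'],1));return s
def go(x,y,z,yaw=None,s=None):
    "scaled shift/turn from the present pose"
    s=s or get_state(); d=(np.array([x,y,z])-s['eef_pos'])/.25
    dy=0 if yaw is None else ((yaw-np.degrees(s['ee_rot'][2])+180)%360-180)/30
    print('shift',np.round(d,3),'turn',round(dy,3))
E
python3 - <<'E'
from h import *
import station;print([n for n in dir(station) if not n.startswith('_')])
c=camera_model('top')
k=1.5625
for n,u,v,z in [('pink',499,314,.045),('orange',551,318,.045),('yellow',501,367,.045),('teal',550,365,.045),
 ('b_tl',197,280,.008),('b_tr',320,274,.008),('b_br',325,397,.008),('b_bl',199,403,.008),
 ('t_tl',463,288,.02),('t_tr',578,287,.02),('t_br',583,401,.02),('t_bl',467,403,.02),
 ('knob',386,364,.095),('r_tl',357,342,.026),('r_tr',414,341,.026),('r_br',415,389,.026),('r_bl',357,390,.026),('plg',395,296,.0565),('cam',238,150,.15)]:
    print(n,np.round(ray(c,u/k,v/k,z)[:2],3))
E
```

```text
['Unreachable', 'camera_model', 'get_state', 'grab_frame', 'hold_point_z', 'job_done']
pink [ 0.581 -0.229]
orange [ 0.576 -0.334]
yellow [ 0.474 -0.233]
teal [ 0.481 -0.331]
b_tl [0.641 0.394]
b_tr [0.662 0.14 ]
b_br [0.407 0.118]
b_bl [0.388 0.371]
t_tl [ 0.638 -0.158]
t_tr [ 0.647 -0.396]
t_br [ 0.413 -0.402]
t_bl [ 0.402 -0.168]
knob [ 0.468 -0.004]
r_tl [0.518 0.057]
r_tr [ 0.524 -0.059]
r_br [ 0.427 -0.063]
r_bl [0.422 0.053]
plg [ 0.61  -0.018]
cam [0.873 0.297]
```

apply_moves(steps=[{"translation": [0.1, 0.1, 0.3], "rotation": [0, 0, -0.1]}, {"translation": [0.2, 0.2, 0.5], "rotation": [0, 0, -0.2]}, {"translation": [0.3, 0.35, 0.5], "rotation": [0, 0, -0.4]}, {"translation": [0.45, 0.5, 0.5], "rotation": [0, 0, -0.6]}, {"translation": [0.6, 0.65, 0.5], "rotation": [0, 0, -0.84]}, {"translation": [0.75, 0.8, 0.5], "rotation": [0, 0, -0.84]}, {"translation": [0.9, 0.95, 0.5], "rotation": [0, 0, -0.84]}, {"translation": [0.9, 1, 0.5], "rotation": [0, 0, -0.84]}, {"translation": [0.9, 1, 0.5], "rotation": [0, 0, -0.84]}, {"translation": [0.9, 1, 0.5], "rotation": [0, 0, -0.84]}])

```text
t: 0.93
eef_pos: [0.5161, -0.3566, 0.3512]
ee_rot: [3.141, 0.0, -3.137]
force: [0.4, -1.2, -0.9]
width: 0.0877
gripper_force: 0.0
```

apply_moves(steps=[{"translation": [0, 0.15, 0], "rotation": [0, 0, 0]}, {"translation": [0, 0.3, 0], "rotation": [0, 0, 0]}, {"translation": [0, 0.32, 0], "rotation": [0, 0, 0]}, {"translation": [0, 0.32, 0], "rotation": [0, 0, 0]}, {"translation": [0, 0.32, 0], "rotation": [0, 0, 0]}, {"translation": [0, 0.32, 0], "rotation": [0, 0, 0]}, {"translation": [0, 0.32, 0], "rotation": [0, 0, 0]}, {"translation": [0, 0.32, 0], "rotation": [0, 0, 0]}, {"translation": [0, 0.32, 0], "rotation": [0, 0, 0]}, {"translation": [0, 0.32, 0], "rotation": [0, 0, 0]}])

```text
t: 1.77
eef_pos: [0.5134, -0.2808, 0.3513]
ee_rot: [3.142, -0.0, -3.141]
force: [-1.2, -0.1, 0.1]
width: 0.0877
gripper_force: 0.0
```

```bash
python3 - <<'E'
from h import *
print(hold_point_z); st(); print(camera_model('wrist'))
cv2.imwrite("pics/w1.png",cv2.resize(grab_frame('wrist'),(800,600),interpolation=cv2.INTER_CUBIC))
E
```

```text
0.0188
t 1.77 pos [ 0.5134 -0.2808  0.3513] yaw -179.9 q6 -1.40 w 0.0877 g 0.0 F [-1.2 -0.1  0.1]
{'fx': 303.1286802739112, 'fy': 303.1286802739112, 'cx': 254.38050344850018, 'cy': 193.10401535525287, 'xyz': array([ 0.43039787, -0.2807872 ,  0.509781  ]), 'rotation': array([2.83362463e+00, 3.02600103e-04, 1.57275262e+00])}
```

View pics/w1.png

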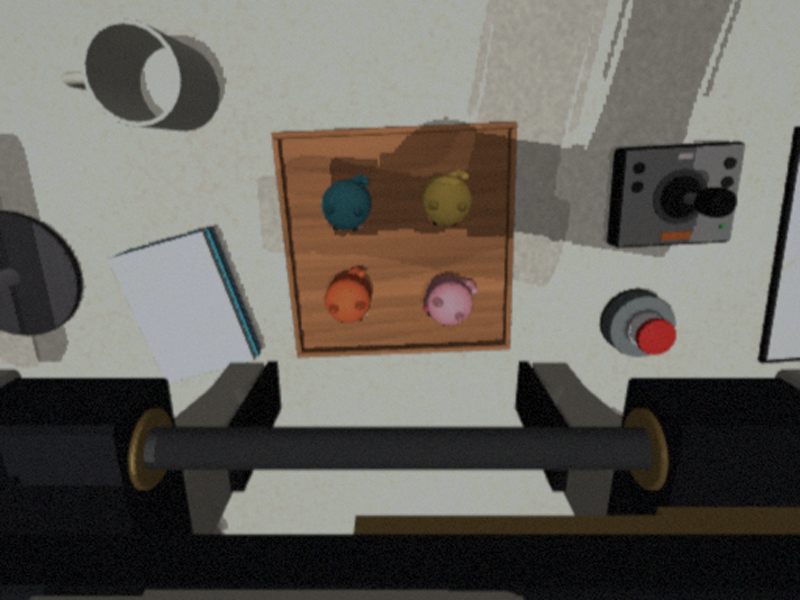

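The wrist view shows the four cats in the tray at teal (347,203), yellow (447,200), orange (348,298) and pink (450,300). Their tails point up in the image (-x). I'll enlarge this to read the headings.

```bash
python3 - <<'E'
from h import *
im=grab_frame('wrist'); cv2.imwrite("pics/w1n.png",im)
cr=cv2.resize(im[105:215,200:310],(594,594),interpolation=cv2.INTER_CUBIC)
cr=np.clip(cr.astype(float)*1.8,0,255).astype(np.uint8)
cv2.imwrite("pics/w1c.png",cr)
E
```

```text
(no output)
```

View pics/w1c.png

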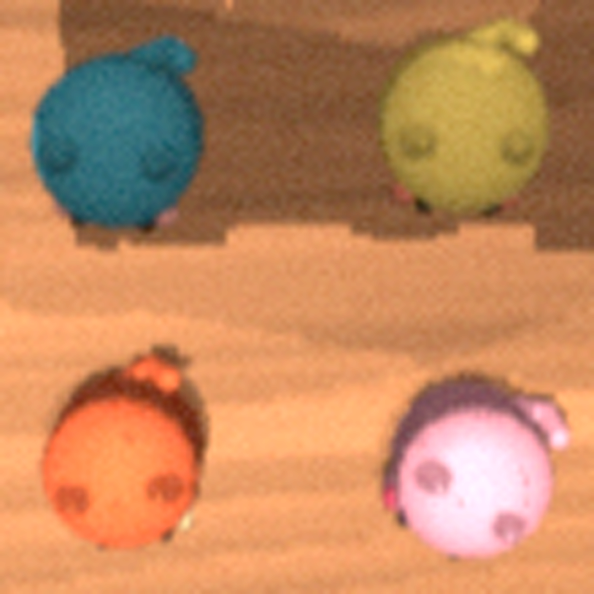

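```bash
python3 - <<'E'
from h import *
c=camera_model('wrist'); f=lambda u,v,z: ray(c,200+(u+.5)/5.4-.5,105+(v+.5)/5.4-.5,z)[:2]
for n,ce,a,b,tl in [('teal',(118,138),(58,155),(158,163),(170,60)),('yellow',(465,125),(416,140),(516,145),(510,40)),('orange',(121,472),(72,498),(165,488),(155,370)),('pink',(475,483),(433,476),(511,526),(545,420))]:
    p=f(*ce,.041);A=f(*a,.055);B=f(*b,.055); e=B-A
    print(n,'c',np.round(p,4),'earmid-c',np.round((A+B)/2-p,4),'span %.4f'%np.linalg.norm(e),'face deg %.1f'%np.degrees(np.arctan2(-e[0],e[1])),'r %.4f'%np.linalg.norm(f(ce[0]+80,ce[1],.041)-p))
k=1.5625
for n,u,v,z in [('tl',273,132,.02),('tr',516,123,.02),('br',511,349,.02),('bl',299,356,.02),('knobtop',716,203,.095),('plg',655,336,.0565),('r_tl',617,150,.026),('r_tr',744,143,.026),('r_bl',613,245,.026),('r_br',731,242,.026)]: print(n,np.round(ray(c,u/k,v/k,z)[:2],4))
E
```

```text
teal c [ 0.4792 -0.3308] earmid-c [ 0.0042 -0.0014] span 0.0275 face deg -4.4 r 0.0226
yellow c [ 0.4754 -0.233 ] earmid-c [ 0.0034 -0.001 ] span 0.0275 face deg -2.7 r 0.0225
orange c [ 0.5779 -0.3329] earmid-c [0.002  0.0006] span 0.0275 face deg 6.6 r 0.0240
pink c [ 0.5811 -0.2265] earmid-c [ 0.0011 -0.0022] span 0.0280 face deg -33.3 r 0.0241
tl [ 0.4131 -0.402 ]
tr [ 0.4043 -0.1659]
br [ 0.6417 -0.153 ]
bl [ 0.6508 -0.3911]
knobtop [ 0.4725 -0.0061]
plg [ 0.6111 -0.0155]
r_tl [ 0.429  -0.0672]
r_tr [0.4223 0.0549]
r_bl [ 0.5224 -0.058 ]
r_br [0.519  0.0632]
```

apply_moves(steps=[{"translation": [-0.05, -0.08, -0.15], "rotation": [0, 0, -0.05]}, {"translation": [-0.1, -0.15, -0.3], "rotation": [0, 0, -0.1]}, {"translation": [-0.137, -0.2, -0.45], "rotation": [0, 0, -0.15]}, {"translation": [-0.137, -0.2, -0.6], "rotation": [0, 0, -0.15]}, {"translation": [-0.137, -0.2, -0.75], "rotation": [0, 0, -0.15]}, {"translation": [-0.137, -0.2, -0.88], "rotation": [0, 0, -0.15]}, {"translation": [-0.137, -0.2, -0.965], "rotation": [0, 0, -0.15]}, {"translation": [-0.137, -0.2, -0.965], "rotation": [0, 0, -0.15]}, {"translation": [-0.137, -0.2, -0.965], "rotation": [0, 0, -0.15]}, {"translation": [-0.137, -0.2, -0.965], "rotation": [0, 0, -0.15]}], jaw=-0.5, newtons=20)

```text
t: 2.7
eef_pos: [0.4805, -0.3307, 0.112]
ee_rot: [-3.141, 0.002, 3.065]
force: [-0.1, -0.8, 1.2]
width: 0.0658
gripper_force: 0.0
```

```bash
cat >> h.py <<'E'
bc=np.array([.5245,.256]);ba=5.06
def slot(lx,ly):
    a=np.radians(ba);M=np.array([[np.cos(a),-np.sin(a)],[np.sin(a),np.cos(a)]])
    p=bc+M@[lx,ly]; return p,ba-.5*np.degrees(np.arctan2(ly,.29-lx))
E
python3 - <<'E'
from h import *
st(); go(.4792,-.3308,.012,175.6)
for n,a in dict(teal=(-.05,-.043),yellow=(-.05,.043),orange=(.05,-.043),pink=(.05,.043)).items(): print(n,slot(*a))
cv2.imwrite("pics/w2.png",grab_frame('wrist'))
E
```

```text
t 2.70 pos [ 0.4805 -0.3307  0.112 ] yaw 175.6 q6 -1.38 w 0.0658 g 0.0 F [-0.1 -0.8  1.2]
shift [-0.005 -0.    -0.4  ] turn -0.001
teal (array([0.47848741, 0.20875763]), np.float64(8.663981746282625))
yellow (array([0.4709023 , 0.29442248]), np.float64(1.456018253717375))
orange (array([0.5780977 , 0.21757752]), np.float64(10.138859482539386))
pink (array([0.57051259, 0.30324237]), np.float64(-0.018859482539387074))
```

View pics/w2.png

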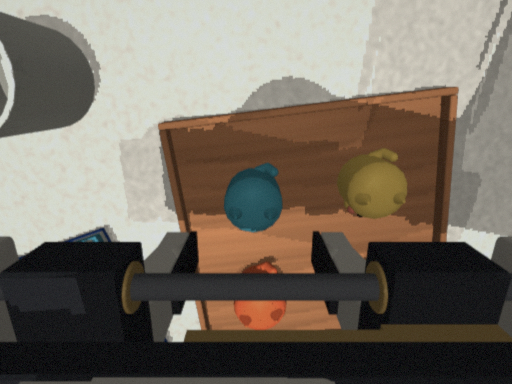

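Teal is centred between the fingers: cat at about x=254, fingers at 197 and 313. I'll go down, grip and lift.

apply_moves(steps=[{"translation": [0, 0, -0.08], "rotation": [0, 0, 0]}, {"translation": [0, 0, -0.16], "rotation": [0, 0, 0]}, {"translation": [0, 0, -0.24], "rotation": [0, 0, 0]}, {"translation": [0, 0, -0.3], "rotation": [0, 0, 0]}, {"translation": [0, 0, -0.35], "rotation": [0, 0, 0]}, {"translation": [0, 0, -0.38], "rotation": [0, 0, 0]}, {"translation": [0, 0, -0.4], "rotation": [0, 0, 0]}, {"translation": [0, 0, -0.4], "rotation": [0, 0, 0]}, {"translation": [0, 0, -0.4], "rotation": [0, 0, 0]}, {"translation": [0, 0, -0.4], "rotation": [0, 0, 0]}])

```text
t: 3.58
eef_pos: [0.4801, -0.3304, 0.0114]
ee_rot: [-3.141, 0.002, 3.065]
force: [-0.0, 0.0, 0.1]
width: 0.0655
gripper_force: 0.0
```

apply_moves(steps=[{"translation": [0, 0, 0], "rotation": [0, 0, 0]}, {"translation": [0, 0, 0], "rotation": [0, 0, 0]}, {"translation": [0, 0, 0], "rotation": [0, 0, 0]}, {"translation": [0, 0, 0], "rotation": [0, 0, 0]}, {"translation": [0, 0, 0], "rotation": [0, 0, 0]}, {"translation": [0, 0, 0.02], "rotation": [0, 0, 0]}, {"translation": [0, 0, 0.08], "rotation": [0, 0, 0]}, {"translation": [0, 0, 0.2], "rotation": [0, 0, 0]}, {"translation": [0, 0, 0.35], "rotation": [0, 0, 0]}, {"translation": [0, 0, 0.5], "rotation": [0, 0, 0]}], jaw=1, newtons=20)

```text
t: 4.42
eef_pos: [0.4782, -0.3297, 0.1359]
ee_rot: [3.141, -0.003, 3.065]
force: [1.9, -0.2, -2.0]
width: 0.0477
gripper_force: 20.0
```

```bash
python3 - <<'E'
from h import *
s=st(); go(.4785,.2088,.17,-171.3,s)
E
```

```text
t 4.42 pos [ 0.4782 -0.3297  0.1359] yaw 175.6 q6 -1.38 w 0.0477 g 20.0 F [ 1.9 -0.2 -2. ]
shift [1.000e-03 2.154e+00 1.360e-01] turn 0.437
```

apply_moves(steps=[{"translation": [0, 0.05, 0.1], "rotation": [0, 0, 0.05]}, {"translation": [0, 0.15, 0.14], "rotation": [0, 0, 0.1]}, {"translation": [0, 0.27, 0.14], "rotation": [0, 0, 0.15]}, {"translation": [0, 0.39, 0.14], "rotation": [0, 0, 0.2]}, {"translation": [0, 0.51, 0.14], "rotation": [0, 0, 0.25]}, {"translation": [0, 0.63, 0.14], "rotation": [0, 0, 0.3]}, {"translation": [0, 0.75, 0.14], "rotation": [0, 0, 0.35]}, {"translation": [0, 0.87, 0.14], "rotation": [0, 0, 0.4]}, {"translation": [0, 0.95, 0.14], "rotation": [0, 0, 0.437]}, {"translation": [0, 1, 0.14], "rotation": [0, 0, 0.437]}])

```text
t: 5.25
eef_pos: [0.4787, -0.0782, 0.1704]
ee_rot: [3.141, -0.0, -2.987]
force: [0.2, -0.6, -2.2]
width: 0.0482
gripper_force: 20.0
```

apply_moves(steps=[{"translation": [0, 0.12, 0], "rotation": [0, 0, 0]}, {"translation": [0, 0.24, 0], "rotation": [0, 0, 0]}, {"translation": [0, 0.36, 0], "rotation": [0, 0, 0]}, {"translation": [0, 0.48, 0], "rotation": [0, 0, 0]}, {"translation": [0, 0.6, 0], "rotation": [0, 0, 0]}, {"translation": [0, 0.72, 0], "rotation": [0, 0, 0]}, {"translation": [0, 0.84, 0], "rotation": [0, 0, 0]}, {"translation": [0, 0.94, 0], "rotation": [0, 0, 0]}, {"translation": [0, 1, 0], "rotation": [0, 0, 0]}, {"translation": [0, 1, 0], "rotation": [0, 0, 0]}])

```text
t: 6.08
eef_pos: [0.4793, 0.1722, 0.1702]
ee_rot: [3.141, -0.0, -2.987]
force: [-0.7, 0.0, -1.2]
width: 0.0479
gripper_force: 20.0
```

apply_moves(steps=[{"translation": [0, 0.05, 0], "rotation": [0, 0, 0]}, {"translation": [0, 0.1, -0.1], "rotation": [0, 0, 0]}, {"translation": [0, 0.155, -0.2], "rotation": [0, 0, 0]}, {"translation": [0, 0.155, -0.3], "rotation": [0, 0, 0]}, {"translation": [0, 0.155, -0.4], "rotation": [0, 0, 0]}, {"translation": [0, 0.155, -0.48], "rotation": [0, 0, 0]}, {"translation": [0, 0.155, -0.52], "rotation": [0, 0, 0]}, {"translation": [0, 0.155, -0.52], "rotation": [0, 0, 0]}, {"translation": [0, 0.155, -0.52], "rotation": [0, 0, 0]}, {"translation": [0, 0.155, -0.52], "rotation": [0, 0, 0]}])

```text
t: 6.92
eef_pos: [0.4802, 0.209, 0.0415]
ee_rot: [3.141, 0.002, -2.989]
force: [0.2, 0.2, -1.6]
width: 0.048
gripper_force: 20.0
```

```bash
python3 - <<'E'
from h import *
s=st(); go(.4785,.2088,.0155,-171.3,s)
E
```

```text
t 6.92 pos [0.4802 0.209  0.0415] yaw -171.3 q6 -2.20 w 0.0480 g 20.0 F [ 0.2  0.2 -1.6]
shift [-0.007 -0.001 -0.104] turn -0.001
```

apply_moves(steps=[{"translation": [0, 0, -0.04], "rotation": [0, 0, 0]}, {"translation": [0, 0, -0.07], "rotation": [0, 0, 0]}, {"translation": [0, 0, -0.09], "rotation": [0, 0, 0]}, {"translation": [0, 0, -0.1], "rotation": [0, 0, 0]}, {"translation": [0, 0, -0.107], "rotation": [0, 0, 0]}, {"translation": [0, 0, -0.107], "rotation": [0, 0, 0]}, {"translation": [0, 0, -0.107], "rotation": [0, 0, 0]}, {"translation": [0, 0, -0.107], "rotation": [0, 0, 0]}, {"translation": [0, 0, -0.107], "rotation": [0, 0, 0]}, {"translation": [0, 0, -0.107], "rotation": [0, 0, 0]}])

```text
t: 7.75
eef_pos: [0.4794, 0.2087, 0.0138]
ee_rot: [3.141, 0.0, -2.989]
force: [-0.6, 0.6, -1.6]
width: 0.0475
gripper_force: 20.0
```

apply_moves(steps=[{"translation": [0, 0, 0], "rotation": [0, 0, 0]}, {"translation": [0, 0, 0], "rotation": [0, 0, 0]}, {"translation": [0, 0, 0], "rotation": [0, 0, 0]}, {"translation": [0, 0, 0], "rotation": [0, 0, 0]}, {"translation": [0, 0, 0.05], "rotation": [0, 0, 0]}, {"translation": [0, 0, 0.15], "rotation": [0, 0, 0]}, {"translation": [0, 0, 0.3], "rotation": [0, 0, 0]}, {"translation": [0, 0, 0.45], "rotation": [0, 0, 0]}, {"translation": [0, 0, 0.6], "rotation": [0, 0, 0]}, {"translation": [0, 0, 0.75], "rotation": [0, 0, 0]}], jaw=-0.5)

```text
t: 8.58
eef_pos: [0.479, 0.2082, 0.2032]
ee_rot: [3.141, 0.0, -2.989]
force: [0.3, 0.6, -0.7]
width: 0.0658
gripper_force: 0.0
```

apply_moves(steps=[{"translation": [0, -0.1, 0.1], "rotation": [0, 0, 0]}, {"translation": [0, -0.25, 0.2], "rotation": [0, 0, -0.1]}, {"translation": [0, -0.4, 0.2], "rotation": [0, 0, -0.2]}, {"translation": [0, -0.55, 0.2], "rotation": [0, 0, -0.3]}, {"translation": [0, -0.7, 0.2], "rotation": [0, 0, -0.38]}, {"translation": [0, -0.85, 0.2], "rotation": [0, 0, -0.38]}, {"translation": [0, -1, 0.2], "rotation": [0, 0, -0.38]}, {"translation": [0, -1, 0.2], "rotation": [0, 0, -0.38]}, {"translation": [0, -1, 0.2], "rotation": [0, 0, -0.38]}, {"translation": [0, -1, 0.2], "rotation": [0, 0, -0.38]}])

```text
t: 9.42
eef_pos: [0.4793, -0.0417, 0.2511]
ee_rot: [3.141, 0.0, 3.094]
force: [0.2, -0.1, -0.6]
width: 0.0657
gripper_force: 0.0
```

apply_moves(steps=[{"translation": [0, -0.15, 0], "rotation": [0, 0, 0]}, {"translation": [0, -0.3, 0], "rotation": [0, 0, 0]}, {"translation": [0, -0.45, 0], "rotation": [0, 0, 0]}, {"translation": [0, -0.6, 0], "rotation": [0, 0, 0]}, {"translation": [0, -0.72, 0], "rotation": [0, 0, 0]}, {"translation": [0, -0.77, 0], "rotation": [0, 0, 0]}, {"translation": [0, -0.77, 0], "rotation": [0, 0, 0]}, {"translation": [0, -0.77, 0], "rotation": [0, 0, 0]}, {"translation": [0, -0.77, 0], "rotation": [0, 0, 0]}, {"translation": [0, -0.77, 0], "rotation": [0, 0, 0]}])

```text
t: 10.25
eef_pos: [0.4797, -0.2326, 0.2511]
ee_rot: [3.141, 0.0, 3.097]
force: [0.0, 0.4, -0.2]
width: 0.0658
gripper_force: 0.0
```

```bash
cat >> h.py <<'E'
HS=dict(orange=(4,14),yellow=(20,32),teal=(85,105),pink=(150,179))
def cats(cam,zt=.046,show=None):
    "colour blobs -> world centre of the dome"
    c=camera_model(cam);im=grab_frame(cam);h=cv2.cvtColor(im,cv2.COLOR_BGR2HSV);out={}
    if show: cv2.imwrite(show,im)
    for n,(a,b) in HS.items():
        m=((h[...,0]>=a)&(h[...,0]<=b)&(h[...,1]>(50 if n=='pink' else 150 if n!='orange' else 195))&(h[...,2]>40)).astype(np.uint8)
        k,l,s,ce=cv2.connectedComponentsWithStats(m)
        for i in range(1,k):
            p=ray(c,*ce[i],zt); r=np.sqrt(s[i,4]/np.pi)/c['fx']*np.linalg.norm(c['xyz']-p)
            if .015<r<.032 and .38<p[0]<.68 and -.42<p[1]<.41: print(cam,n,np.round(p[:2],4),'r %.3f'%r,np.round(ce[i]))
E
python3 - <<'E'
from h import *
im=cv2.imread('pics/w1n.png');h=cv2.cvtColor(im,cv2.COLOR_BGR2HSV)
for n,u,v in [('teal',222,130),('yellow',286,128),('orange',222,192),('pink',287,194),('wood',255,160),('woodsh',255,125)]: print(n,h[v,u],h[v-5,u])
s=st(); cats('wrist',.041,'pics/w3.png'); cats('top',.05); go(.4754,-.233,.012,177.3,s)
E
```

```text
teal [ 95 142  70] [ 95 159  72]
yellow [ 22 145 114] [ 21 146 115]
orange [ 10 173 161] [ 10 173 161]
pink [168  47 164] [172  49 165]
wood [ 12 144 126] [ 12 143 123]
woodsh [ 14 147  71] [ 12 144  78]
t 10.25 pos [ 0.4797 -0.2326  0.2511] yaw 177.4 q6 -1.53 w 0.0658 g 0.0 F [ 0.   0.4 -0.2]
wrist yellow [ 0.4696 -0.2315] r 0.019 [255. 159.]
wrist pink [ 0.5734 -0.2256] r 0.025 [263. 235.]
shift [-0.017 -0.002 -0.957] turn -0.004
```

```bash
sed -i "s/(50 if n=='pink' else 150 if n!='orange' else 195)/(30 if n=='pink' else 105 if n!='orange' else 158)/; s/yellow=(20,32)/yellow=(18,32)/" h.py; python3 - <<'E'
from h import *
cats('wrist',.041); cats('top',.05)
E
```

```text
wrist orange [ 0.5576 -0.3219] r 0.018 [190. 227.]
wrist yellow [ 0.4719 -0.2321] r 0.025 [255. 160.]
wrist yellow [ 0.647  -0.4171] r 0.021 [130. 288.]
wrist yellow [ 0.6625 -0.0639] r 0.021 [379. 288.]
wrist pink [ 0.5737 -0.2257] r 0.026 [263. 235.]
top yellow [ 0.4662 -0.2313] r 0.021 [320. 237.]
top teal [0.4796 0.2051] r 0.021 [180. 229.]
```

apply_moves(steps=[{"translation": [-0.02, 0, -0.14], "rotation": [0, 0, 0]}, {"translation": [-0.02, 0, -0.28], "rotation": [0, 0, 0]}, {"translation": [-0.02, 0, -0.42], "rotation": [0, 0, 0]}, {"translation": [-0.02, 0, -0.56], "rotation": [0, 0, 0]}, {"translation": [-0.02, 0, -0.68], "rotation": [0, 0, 0]}, {"translation": [-0.02, 0, -0.78], "rotation": [0, 0, 0]}, {"translation": [-0.02, 0, -0.86], "rotation": [0, 0, 0]}, {"translation": [-0.02, 0, -0.92], "rotation": [0, 0, 0]}, {"translation": [-0.02, 0, -0.957], "rotation": [0, 0, 0]}, {"translation": [-0.02, 0, -0.957], "rotation": [0, 0, 0]}])

```text
t: 11.28
eef_pos: [0.4733, -0.2335, 0.0101]
ee_rot: [3.141, -0.003, 3.095]
force: [-1.0, -0.2, 0.4]
width: 0.0659
gripper_force: 0.0
```

apply_moves(steps=[{"translation": [0, 0, 0], "rotation": [0, 0, 0]}, {"translation": [0, 0, 0], "rotation": [0, 0, 0]}, {"translation": [0, 0, 0], "rotation": [0, 0, 0]}, {"translation": [0, 0, 0], "rotation": [0, 0, 0]}, {"translation": [0, 0, 0], "rotation": [0, 0, 0]}, {"translation": [0, 0, 0.02], "rotation": [0, 0, 0]}, {"translation": [0, 0, 0.12], "rotation": [0, 0, 0]}, {"translation": [0, 0, 0.27], "rotation": [0, 0, 0]}, {"translation": [0, 0, 0.42], "rotation": [0, 0, 0]}, {"translation": [0, 0, 0.56], "rotation": [0, 0, 0]}], jaw=1, newtons=20)

```text
t: 12.12
eef_pos: [0.4737, -0.2339, 0.154]
ee_rot: [-3.142, -0.0, 3.095]
force: [1.5, 1.1, -2.4]
width: 0.0478
gripper_force: 20.0
```

```bash
python3 - <<'E'
from h import *
s=st(); go(.4709,.2944,.17,-178.5,s)
E
```

```text
t 12.12 pos [ 0.4737 -0.2339  0.154 ] yaw 177.3 q6 -1.53 w 0.0478 g 20.0 F [ 1.5  1.1 -2.4]
shift [-0.011  2.113  0.064] turn 0.139
```

apply_moves(steps=[{"translation": [0, 0.05, 0.06], "rotation": [0, 0, 0.05]}, {"translation": [-0.01, 0.15, 0.06], "rotation": [0, 0, 0.1]}, {"translation": [-0.01, 0.27, 0.06], "rotation": [0, 0, 0.14]}, {"translation": [-0.01, 0.39, 0.06], "rotation": [0, 0, 0.14]}, {"translation": [-0.01, 0.51, 0.06], "rotation": [0, 0, 0.14]}, {"translation": [-0.01, 0.63, 0.06], "rotation": [0, 0, 0.14]}, {"translation": [-0.01, 0.75, 0.06], "rotation": [0, 0, 0.14]}, {"translation": [-0.01, 0.87, 0.06], "rotation": [0, 0, 0.14]}, {"translation": [-0.01, 0.99, 0.06], "rotation": [0, 0, 0.14]}, {"translation": [-0.01, 1, 0.06], "rotation": [0, 0, 0.14]}])

```text
t: 12.95
eef_pos: [0.4719, 0.0194, 0.1674]
ee_rot: [3.141, 0.001, -3.113]
force: [-0.4, -0.0, -0.8]
width: 0.0477
gripper_force: 20.0
```

apply_moves(steps=[{"translation": [0, 0.12, 0], "rotation": [0, 0, 0]}, {"translation": [0, 0.24, 0], "rotation": [0, 0, 0]}, {"translation": [0, 0.36, 0], "rotation": [0, 0, 0]}, {"translation": [0, 0.48, 0], "rotation": [0, 0, 0]}, {"translation": [0, 0.6, 0], "rotation": [0, 0, 0]}, {"translation": [0, 0.72, 0], "rotation": [0, 0, 0]}, {"translation": [0, 0.84, 0], "rotation": [0, 0, 0]}, {"translation": [0, 0.94, 0], "rotation": [0, 0, 0]}, {"translation": [0, 1, 0], "rotation": [0, 0, 0]}, {"translation": [0, 1, 0], "rotation": [0, 0, 0]}])

```text
t: 13.78
eef_pos: [0.4719, 0.2683, 0.1667]
ee_rot: [3.141, 0.0, -3.113]
force: [0.5, -0.6, -1.6]
width: 0.0476
gripper_force: 20.0
```

apply_moves(steps=[{"translation": [0, 0.05, 0], "rotation": [0, 0, 0]}, {"translation": [0, 0.113, -0.1], "rotation": [0, 0, 0]}, {"translation": [0, 0.113, -0.2], "rotation": [0, 0, 0]}, {"translation": [0, 0.113, -0.3], "rotation": [0, 0, 0]}, {"translation": [0, 0.113, -0.4], "rotation": [0, 0, 0]}, {"translation": [0, 0.113, -0.48], "rotation": [0, 0, 0]}, {"translation": [0, 0.113, -0.52], "rotation": [0, 0, 0]}, {"translation": [0, 0.113, -0.56], "rotation": [0, 0, 0]}, {"translation": [0, 0.113, -0.58], "rotation": [0, 0, 0]}, {"translation": [0, 0.113, -0.58], "rotation": [0, 0, 0]}])

```text
t: 14.62
eef_pos: [0.4718, 0.294, 0.0214]
ee_rot: [-3.141, -0.001, -3.115]
force: [-0.1, -0.6, -0.3]
width: 0.0478
gripper_force: 20.0
```

```bash
python3 - <<'E'
from h import *
s=st(); go(.4709,.2944,.0147,-178.5,s)
E
```

```text
t 14.62 pos [0.4718 0.294  0.0214] yaw -178.5 q6 -2.45 w 0.0478 g 20.0 F [-0.1 -0.6 -0.3]
shift [-0.004  0.002 -0.027] turn -0.0
```

apply_moves(steps=[{"translation": [0, 0, -0.015], "rotation": [0, 0, 0]}, {"translation": [0, 0, -0.028], "rotation": [0, 0, 0]}, {"translation": [0, 0, -0.028], "rotation": [0, 0, 0]}, {"translation": [0, 0, -0.028], "rotation": [0, 0, 0]}, {"translation": [0, 0, -0.028], "rotation": [0, 0, 0]}, {"translation": [0, 0, -0.028], "rotation": [0, 0, 0]}, {"translation": [0, 0, -0.028], "rotation": [0, 0, 0]}, {"translation": [0, 0, -0.028], "rotation": [0, 0, 0]}, {"translation": [0, 0, -0.028], "rotation": [0, 0, 0]}, {"translation": [0, 0, -0.028], "rotation": [0, 0, 0]}])

```text
t: 15.45
eef_pos: [0.4719, 0.2944, 0.015]
ee_rot: [3.141, 0.0, -3.115]
force: [0.1, -0.2, 1.0]
width: 0.0476
gripper_force: 20.0
```

apply_moves(steps=[{"translation": [0, 0, 0], "rotation": [0, 0, 0]}, {"translation": [0, 0, 0], "rotation": [0, 0, 0]}, {"translation": [0, 0, 0], "rotation": [0, 0, 0]}, {"translation": [0, 0, 0], "rotation": [0, 0, 0]}, {"translation": [0, 0, 0.05], "rotation": [0, 0, 0]}, {"translation": [0, 0, 0.15], "rotation": [0, 0, 0]}, {"translation": [0, 0, 0.3], "rotation": [0, 0, 0]}, {"translation": [0, 0, 0.45], "rotation": [0, 0, 0]}, {"translation": [0, 0, 0.6], "rotation": [0, 0, 0]}, {"translation": [0, 0, 0.75], "rotation": [0, 0, 0]}], jaw=-0.5)

```text
t: 16.28
eef_pos: [0.4716, 0.294, 0.2043]
ee_rot: [3.142, 0.0, -3.115]
force: [0.9, 0.5, -0.8]
width: 0.0659
gripper_force: 0.0
```

apply_moves(steps=[{"translation": [0.02, -0.1, 0.1], "rotation": [0, 0, 0]}, {"translation": [0.06, -0.25, 0.2], "rotation": [0, 0, 0.05]}, {"translation": [0.1, -0.4, 0.2], "rotation": [0, 0, 0.1]}, {"translation": [0.13, -0.55, 0.2], "rotation": [0, 0, 0.17]}, {"translation": [0.16, -0.7, 0.2], "rotation": [0, 0, 0.17]}, {"translation": [0.2, -0.85, 0.2], "rotation": [0, 0, 0.17]}, {"translation": [0.24, -1, 0.2], "rotation": [0, 0, 0.17]}, {"translation": [0.24, -1, 0.2], "rotation": [0, 0, 0.17]}, {"translation": [0.24, -1, 0.2], "rotation": [0, 0, 0.17]}, {"translation": [0.24, -1, 0.2], "rotation": [0, 0, 0.17]}])

```text
t: 17.12
eef_pos: [0.5317, 0.044, 0.2522]
ee_rot: [3.141, -0.0, -3.027]
force: [-0.1, 0.5, 1.1]
width: 0.0662
gripper_force: 0.0
```

apply_moves(steps=[{"translation": [0.03, -0.15, 0], "rotation": [0, 0, 0]}, {"translation": [0.06, -0.3, 0], "rotation": [0, 0, 0]}, {"translation": [0.1, -0.45, 0], "rotation": [0, 0, 0]}, {"translation": [0.14, -0.6, 0], "rotation": [0, 0, 0]}, {"translation": [0.18, -0.75, 0], "rotation": [0, 0, 0]}, {"translation": [0.18, -0.9, 0], "rotation": [0, 0, 0]}, {"translation": [0.18, -1, 0], "rotation": [0, 0, 0]}, {"translation": [0.18, -1, 0], "rotation": [0, 0, 0]}, {"translation": [0.18, -1, 0], "rotation": [0, 0, 0]}, {"translation": [0.18, -1, 0], "rotation": [0, 0, 0]}])

```text
t: 17.95
eef_pos: [0.5771, -0.2044, 0.2521]
ee_rot: [3.141, -0.0, -3.025]
force: [1.2, 0.6, 0.2]
width: 0.066
gripper_force: 0.0
```

apply_moves(steps=[{"translation": [0, -0.15, 0], "rotation": [0, 0, 0]}, {"translation": [0, -0.3, 0], "rotation": [0, 0, 0]}, {"translation": [0, -0.42, 0], "rotation": [0, 0, 0]}, {"translation": [0, -0.51, 0], "rotation": [0, 0, 0]}, {"translation": [0, -0.51, 0], "rotation": [0, 0, 0]}, {"translation": [0, -0.51, 0], "rotation": [0, 0, 0]}, {"translation": [0, -0.51, 0], "rotation": [0, 0, 0]}, {"translation": [0, -0.51, 0], "rotation": [0, 0, 0]}, {"translation": [0, -0.51, 0], "rotation": [0, 0, 0]}, {"translation": [0, -0.51, 0], "rotation": [0, 0, 0]}])

```text
t: 18.78
eef_pos: [0.5772, -0.3321, 0.2527]
ee_rot: [-3.141, 0.001, -3.024]
force: [0.2, -1.2, 0.0]
width: 0.0656
gripper_force: 0.0
```

```bash
python3 - <<'E'
from h import *
s=st(); cats('wrist',.041,'pics/w4.png'); cats('top',.05); go(.5779,-.3329,.012,-173.4,s)
E
```

```text
t 18.78 pos [ 0.5772 -0.3321  0.2527] yaw -173.3 q6 -1.22 w 0.0656 g 0.0 F [ 0.2 -1.2  0. ]
wrist orange [ 0.5736 -0.3332] r 0.026 [254. 164.]
wrist pink [ 0.5777 -0.2305] r 0.027 [334. 176.]
top orange [ 0.568  -0.3297] r 0.021 [352. 206.]
top yellow [0.4711 0.2896] r 0.024 [153. 231.]
top teal [0.4801 0.2053] r 0.021 [180. 229.]
shift [ 0.003 -0.003 -0.963] turn -0.004
```

apply_moves(steps=[{"translation": [0, 0, -0.14], "rotation": [0, 0, 0]}, {"translation": [0, 0, -0.28], "rotation": [0, 0, 0]}, {"translation": [0, 0, -0.42], "rotation": [0, 0, 0]}, {"translation": [0, 0, -0.56], "rotation": [0, 0, 0]}, {"translation": [0, 0, -0.68], "rotation": [0, 0, 0]}, {"translation": [0, 0, -0.78], "rotation": [0, 0, 0]}, {"translation": [0, 0, -0.86], "rotation": [0, 0, 0]}, {"translation": [0, 0, -0.92], "rotation": [0, 0, 0]}, {"translation": [0, 0, -0.96], "rotation": [0, 0, 0]}, {"translation": [0, 0, -0.96], "rotation": [0, 0, 0]}])

```text
t: 19.72
eef_pos: [0.5755, -0.3326, 0.0099]
ee_rot: [3.14, -0.003, -3.026]
force: [-0.6, 0.1, -0.5]
width: 0.0657
gripper_force: 0.0
```

apply_moves(steps=[{"translation": [0, 0, 0], "rotation": [0, 0, 0]}, {"translation": [0, 0, 0], "rotation": [0, 0, 0]}, {"translation": [0, 0, 0], "rotation": [0, 0, 0]}, {"translation": [0, 0, 0], "rotation": [0, 0, 0]}, {"translation": [0, 0, 0], "rotation": [0, 0, 0]}, {"translation": [0, 0, 0.02], "rotation": [0, 0, 0]}, {"translation": [0, 0, 0.12], "rotation": [0, 0, 0]}, {"translation": [0, 0, 0.27], "rotation": [0, 0, 0]}, {"translation": [0, 0, 0.42], "rotation": [0, 0, 0]}, {"translation": [0, 0, 0.62], "rotation": [0, 0, 0]}], jaw=1, newtons=20)

```text
t: 20.55
eef_pos: [0.5756, -0.3327, 0.1595]
ee_rot: [3.14, -0.003, -3.026]
force: [0.7, -1.2, -2.5]
width: 0.0478
gripper_force: 20.0
```

```bash
python3 - <<'E'
from h import *
s=st(); go(.5781,.2176,.17,-169.9,s)
E
```

```text
t 20.55 pos [ 0.5756 -0.3327  0.1595] yaw -173.4 q6 -1.22 w 0.0478 g 20.0 F [ 0.7 -1.2 -2.5]
shift [0.01  2.201 0.042] turn 0.117
```

apply_moves(steps=[{"translation": [0, 0.05, 0.02], "rotation": [0, 0, 0.05]}, {"translation": [0, 0.15, 0.02], "rotation": [0, 0, 0.1]}, {"translation": [0, 0.27, 0.02], "rotation": [0, 0, 0.117]}, {"translation": [0, 0.39, 0.02], "rotation": [0, 0, 0.117]}, {"translation": [0, 0.51, 0.02], "rotation": [0, 0, 0.117]}, {"translation": [0, 0.63, 0.02], "rotation": [0, 0, 0.117]}, {"translation": [0, 0.75, 0.02], "rotation": [0, 0, 0.117]}, {"translation": [0, 0.87, 0.02], "rotation": [0, 0, 0.117]}, {"translation": [0, 0.99, 0.02], "rotation": [0, 0, 0.117]}, {"translation": [0, 1, 0.02], "rotation": [0, 0, 0.117]}])

```text
t: 21.38
eef_pos: [0.5765, -0.0793, 0.1642]
ee_rot: [3.141, 0.001, -2.962]
force: [-0.3, -0.2, -1.3]
width: 0.0473
gripper_force: 20.0
```

apply_moves(steps=[{"translation": [0, 0.12, 0], "rotation": [0, 0, 0]}, {"translation": [0, 0.24, 0], "rotation": [0, 0, 0]}, {"translation": [0, 0.36, 0], "rotation": [0, 0, 0]}, {"translation": [0, 0.48, 0], "rotation": [0, 0, 0]}, {"translation": [0, 0.6, 0], "rotation": [0, 0, 0]}, {"translation": [0, 0.72, 0], "rotation": [0, 0, 0]}, {"translation": [0, 0.84, 0], "rotation": [0, 0, 0]}, {"translation": [0, 0.94, 0], "rotation": [0, 0, 0]}, {"translation": [0, 1, 0], "rotation": [0, 0, 0]}, {"translation": [0, 1, 0], "rotation": [0, 0, 0]}])

```text
t: 22.22
eef_pos: [0.5767, 0.1694, 0.1638]
ee_rot: [3.141, 0.0, -2.962]
force: [0.4, -0.5, -2.3]
width: 0.0477
gripper_force: 20.0
```

apply_moves(steps=[{"translation": [0, 0.1, 0], "rotation": [0, 0, 0]}, {"translation": [0, 0.2, -0.02], "rotation": [0, 0, 0]}, {"translation": [0, 0.2, -0.12], "rotation": [0, 0, 0]}, {"translation": [0, 0.2, -0.24], "rotation": [0, 0, 0]}, {"translation": [0, 0.2, -0.36], "rotation": [0, 0, 0]}, {"translation": [0, 0.2, -0.46], "rotation": [0, 0, 0]}, {"translation": [0, 0.2, -0.52], "rotation": [0, 0, 0]}, {"translation": [0, 0.2, -0.56], "rotation": [0, 0, 0]}, {"translation": [0, 0.2, -0.58], "rotation": [0, 0, 0]}, {"translation": [0, 0.2, -0.58], "rotation": [0, 0, 0]}])

```text
t: 23.05
eef_pos: [0.5766, 0.2161, 0.0183]
ee_rot: [-3.141, -0.001, -2.965]
force: [-0.3, 0.0, -2.0]
width: 0.0476
gripper_force: 20.0
```

```bash
python3 - <<'E'
from h import *
s=st(); go(.5781,.2176,.0147,-169.9,s)
E
```

```text
t 23.05 pos [0.5766 0.2161 0.0183] yaw -169.9 q6 -2.07 w 0.0476 g 20.0 F [-0.3  0.  -2. ]
shift [ 0.006  0.006 -0.014] turn -0.0
```

apply_moves(steps=[{"translation": [0, 0, -0.01], "rotation": [0, 0, 0]}, {"translation": [0, 0, -0.017], "rotation": [0, 0, 0]}, {"translation": [0, 0, -0.017], "rotation": [0, 0, 0]}, {"translation": [0, 0, -0.017], "rotation": [0, 0, 0]}, {"translation": [0, 0, -0.017], "rotation": [0, 0, 0]}, {"translation": [0, 0, -0.017], "rotation": [0, 0, 0]}, {"translation": [0, 0, -0.017], "rotation": [0, 0, 0]}, {"translation": [0, 0, -0.017], "rotation": [0, 0, 0]}, {"translation": [0, 0, -0.017], "rotation": [0, 0, 0]}, {"translation": [0, 0, -0.017], "rotation": [0, 0, 0]}])

```text
t: 23.88
eef_pos: [0.5775, 0.2172, 0.0157]
ee_rot: [3.141, 0.002, -2.964]
force: [0.2, -0.2, 6.2]
width: 0.0478
gripper_force: 20.0
```

apply_moves(steps=[{"translation": [0, 0, 0], "rotation": [0, 0, 0]}, {"translation": [0, 0, 0], "rotation": [0, 0, 0]}, {"translation": [0, 0, 0], "rotation": [0, 0, 0]}, {"translation": [0, 0, 0], "rotation": [0, 0, 0]}, {"translation": [0, 0, 0.05], "rotation": [0, 0, 0]}, {"translation": [0, 0, 0.15], "rotation": [0, 0, 0]}, {"translation": [0, 0, 0.3], "rotation": [0, 0, 0]}, {"translation": [0, 0, 0.45], "rotation": [0, 0, 0]}, {"translation": [0, 0, 0.6], "rotation": [0, 0, 0]}, {"translation": [0, 0, 0.75], "rotation": [0, 0, 0]}], jaw=-0.5)

```text
t: 24.72
eef_pos: [0.5764, 0.2165, 0.2039]
ee_rot: [-3.141, -0.0, -2.965]
force: [0.5, 1.0, -0.6]
width: 0.0656
gripper_force: 0.0
```

apply_moves(steps=[{"translation": [0, -0.1, 0.1], "rotation": [0, 0, -0.1]}, {"translation": [0, -0.25, 0.2], "rotation": [0, 0, -0.2]}, {"translation": [0, -0.4, 0.2], "rotation": [0, 0, -0.35]}, {"translation": [0, -0.55, 0.2], "rotation": [0, 0, -0.5]}, {"translation": [0, -0.7, 0.2], "rotation": [0, 0, -0.65]}, {"translation": [0, -0.85, 0.2], "rotation": [0, 0, -0.8]}, {"translation": [0, -1, 0.2], "rotation": [0, 0, -0.95]}, {"translation": [0, -1, 0.2], "rotation": [0, 0, -1]}, {"translation": [0, -1, 0.2], "rotation": [0, 0, -1]}, {"translation": [0, -1, 0.2], "rotation": [0, 0, -1]}])

```text
t: 25.55
eef_pos: [0.5767, -0.0334, 0.252]
ee_rot: [3.142, -0.0, 2.795]
force: [-0.8, 0.2, 0.2]
width: 0.0659
gripper_force: 0.0
```

apply_moves(steps=[{"translation": [0.01, -0.15, 0], "rotation": [0, 0, -0.1]}, {"translation": [0.02, -0.3, 0], "rotation": [0, 0, -0.2]}, {"translation": [0.02, -0.45, 0], "rotation": [0, 0, -0.3]}, {"translation": [0.02, -0.6, 0], "rotation": [0, 0, -0.4]}, {"translation": [0.02, -0.72, 0], "rotation": [0, 0, -0.447]}, {"translation": [0.02, -0.774, 0], "rotation": [0, 0, -0.447]}, {"translation": [0.02, -0.774, 0], "rotation": [0, 0, -0.447]}, {"translation": [0.02, -0.774, 0], "rotation": [0, 0, -0.447]}, {"translation": [0.02, -0.774, 0], "rotation": [0, 0, -0.447]}, {"translation": [0.02, -0.774, 0], "rotation": [0, 0, -0.447]}])

```text
t: 26.38
eef_pos: [0.5822, -0.2252, 0.2523]
ee_rot: [3.141, 0.0, 2.563]
force: [-0.2, -0.4, -0.7]
width: 0.0654
gripper_force: 0.0
```

```bash
python3 - <<'E'
from h import *
s=st(); cats('wrist',.041,'pics/w5.png'); cats('top',.05); go(.5811,-.2265,.012,146.7,s)
E
```

```text
t 26.38 pos [ 0.5822 -0.2252  0.2523] yaw 146.9 q6 -2.09 w 0.0654 g 0.0 F [-0.2 -0.4 -0.7]
wrist pink [ 0.5785 -0.2241] r 0.025 [254. 164.]
top orange [0.5771 0.2132] r 0.020 [179. 198.]
top yellow [0.4711 0.2901] r 0.024 [152. 231.]
top teal [0.4794 0.2049] r 0.021 [180. 229.]
top pink [ 0.5816 -0.2267] r 0.017 [319. 200.]
shift [-0.004 -0.005 -0.961] turn -0.005
```

View pics/w5.png

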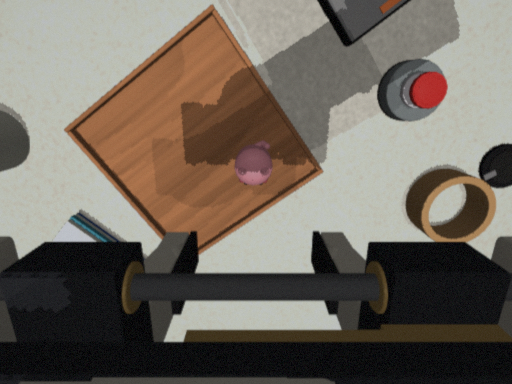

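Pink sits at (254,164), centred between the fingers, and the tray is otherwise empty. I'll pick it up.

apply_moves(steps=[{"translation": [0, 0, -0.14], "rotation": [0, 0, 0]}, {"translation": [0, 0, -0.28], "rotation": [0, 0, 0]}, {"translation": [0, 0, -0.42], "rotation": [0, 0, 0]}, {"translation": [0, 0, -0.56], "rotation": [0, 0, 0]}, {"translation": [0, 0, -0.68], "rotation": [0, 0, 0]}, {"translation": [0, 0, -0.78], "rotation": [0, 0, 0]}, {"translation": [0, 0, -0.86], "rotation": [0, 0, 0]}, {"translation": [0, 0, -0.92], "rotation": [0, 0, 0]}, {"translation": [0, 0, -0.955], "rotation": [0, 0, 0]}, {"translation": [0, 0, -0.955], "rotation": [0, 0, 0]}])

```text
t: 27.32
eef_pos: [0.5808, -0.2259, 0.0116]
ee_rot: [-3.14, -0.003, 2.562]
force: [1.0, 0.4, 0.2]
width: 0.0658
gripper_force: 0.0
```

apply_moves(steps=[{"translation": [0, 0, 0], "rotation": [0, 0, 0]}, {"translation": [0, 0, 0], "rotation": [0, 0, 0]}, {"translation": [0, 0, 0], "rotation": [0, 0, 0]}, {"translation": [0, 0, 0], "rotation": [0, 0, 0]}, {"translation": [0, 0, 0], "rotation": [0, 0, 0]}, {"translation": [0, 0, 0.02], "rotation": [0, 0, 0]}, {"translation": [0, 0, 0.12], "rotation": [0, 0, 0]}, {"translation": [0, 0, 0.27], "rotation": [0, 0, 0]}, {"translation": [0, 0, 0.42], "rotation": [0, 0, 0]}, {"translation": [0, 0, 0.62], "rotation": [0, 0, 0]}], jaw=1, newtons=20)

```text
t: 28.15
eef_pos: [0.5805, -0.2265, 0.1609]
ee_rot: [-3.141, -0.003, 2.56]
force: [0.3, 0.1, -1.3]
width: 0.0477
gripper_force: 20.0
```

```bash
python3 - <<'E'
from h import *
s=st(); go(.5705,.3032,.17,180,s)
E
```

```text
t 28.15 pos [ 0.5805 -0.2265  0.1609] yaw 146.7 q6 -2.09 w 0.0477 g 20.0 F [ 0.3  0.1 -1.3]
shift [-0.04   2.119  0.037] turn 1.11
```

apply_moves(steps=[{"translation": [0, 0.05, 0.02], "rotation": [0, 0, 0.05]}, {"translation": [0, 0.15, 0.02], "rotation": [0, 0, 0.15]}, {"translation": [-0.01, 0.27, 0.02], "rotation": [0, 0, 0.3]}, {"translation": [-0.02, 0.39, 0.02], "rotation": [0, 0, 0.45]}, {"translation": [-0.03, 0.51, 0.02], "rotation": [0, 0, 0.6]}, {"translation": [-0.04, 0.63, 0.02], "rotation": [0, 0, 0.75]}, {"translation": [-0.04, 0.75, 0.02], "rotation": [0, 0, 0.9]}, {"translation": [-0.04, 0.87, 0.02], "rotation": [0, 0, 1]}, {"translation": [-0.04, 0.99, 0.02], "rotation": [0, 0, 1]}, {"translation": [-0.04, 1, 0.02], "rotation": [0, 0, 1]}])

```text
t: 28.98
eef_pos: [0.5717, 0.0272, 0.1653]
ee_rot: [3.141, 0.001, 3.087]
force: [0.0, -0.6, -1.8]
width: 0.0475
gripper_force: 20.0
```

apply_moves(steps=[{"translation": [0, 0.12, 0], "rotation": [0, 0, 0.05]}, {"translation": [0, 0.24, 0], "rotation": [0, 0, 0.11]}, {"translation": [0, 0.36, 0], "rotation": [0, 0, 0.11]}, {"translation": [0, 0.48, 0], "rotation": [0, 0, 0.11]}, {"translation": [0, 0.6, 0], "rotation": [0, 0, 0.11]}, {"translation": [0, 0.72, 0], "rotation": [0, 0, 0.11]}, {"translation": [0, 0.84, 0], "rotation": [0, 0, 0.11]}, {"translation": [0, 0.94, 0], "rotation": [0, 0, 0.11]}, {"translation": [0, 1, 0], "rotation": [0, 0, 0.11]}, {"translation": [0, 1, 0], "rotation": [0, 0, 0.11]}])

```text
t: 29.82
eef_pos: [0.5716, 0.2759, 0.1647]
ee_rot: [3.141, -0.0, -3.139]
force: [0.8, -0.1, -1.2]
width: 0.0477
gripper_force: 20.0
```

apply_moves(steps=[{"translation": [0, 0.06, 0], "rotation": [0, 0, 0]}, {"translation": [0, 0.12, -0.02], "rotation": [0, 0, 0]}, {"translation": [0, 0.12, -0.12], "rotation": [0, 0, 0]}, {"translation": [0, 0.12, -0.24], "rotation": [0, 0, 0]}, {"translation": [0, 0.12, -0.36], "rotation": [0, 0, 0]}, {"translation": [0, 0.12, -0.46], "rotation": [0, 0, 0]}, {"translation": [0, 0.12, -0.52], "rotation": [0, 0, 0]}, {"translation": [0, 0.12, -0.56], "rotation": [0, 0, 0]}, {"translation": [0, 0.12, -0.58], "rotation": [0, 0, 0]}, {"translation": [0, 0.12, -0.58], "rotation": [0, 0, 0]}])

```text
t: 30.65
eef_pos: [0.5716, 0.303, 0.0192]
ee_rot: [-3.141, -0.001, -3.141]
force: [-0.3, -0.5, -2.2]
width: 0.0473
gripper_force: 20.0
```

```bash
python3 - <<'E'
from h import *
s=st(); go(.5705,.3032,.0155,180,s)
E
```

```text
t 30.65 pos [0.5716 0.303  0.0192] yaw -180.0 q6 -2.36 w 0.0473 g 20.0 F [-0.3 -0.5 -2.2]
shift [-0.005  0.001 -0.015] turn -0.0
```

apply_moves(steps=[{"translation": [0, 0, -0.01], "rotation": [0, 0, 0]}, {"translation": [0, 0, -0.016], "rotation": [0, 0, 0]}, {"translation": [0, 0, -0.016], "rotation": [0, 0, 0]}, {"translation": [0, 0, -0.016], "rotation": [0, 0, 0]}, {"translation": [0, 0, -0.016], "rotation": [0, 0, 0]}, {"translation": [0, 0, -0.016], "rotation": [0, 0, 0]}, {"translation": [0, 0, -0.016], "rotation": [0, 0, 0]}, {"translation": [0, 0, -0.016], "rotation": [0, 0, 0]}, {"translation": [0, 0, -0.016], "rotation": [0, 0, 0]}, {"translation": [0, 0, -0.016], "rotation": [0, 0, 0]}])

```text
t: 31.48
eef_pos: [0.5721, 0.3036, 0.0168]
ee_rot: [3.141, 0.001, -3.141]
force: [-2.2, -0.1, 6.1]
width: 0.0475
gripper_force: 20.0
```

apply_moves(steps=[{"translation": [0, 0, 0], "rotation": [0, 0, 0]}, {"translation": [0, 0, 0], "rotation": [0, 0, 0]}, {"translation": [0, 0, 0], "rotation": [0, 0, 0]}, {"translation": [0, 0, 0], "rotation": [0, 0, 0]}, {"translation": [0, 0, 0.05], "rotation": [0, 0, 0]}, {"translation": [0, 0, 0.15], "rotation": [0, 0, 0]}, {"translation": [0, 0, 0.3], "rotation": [0, 0, 0]}, {"translation": [0, 0, 0.45], "rotation": [0, 0, 0]}, {"translation": [0, 0, 0.6], "rotation": [0, 0, 0]}, {"translation": [0, 0, 0.75], "rotation": [0, 0, 0]}], jaw=-0.5)

```text
t: 32.32
eef_pos: [0.5716, 0.303, 0.2066]
ee_rot: [3.141, 0.001, -3.141]
force: [0.2, 1.2, -0.5]
width: 0.0657
gripper_force: 0.0
```

apply_moves(steps=[{"translation": [-0.05, -0.1, 0.15], "rotation": [0, 0, 0]}, {"translation": [-0.1, -0.19, 0.3], "rotation": [0, 0, 0]}, {"translation": [-0.1, -0.19, 0.45], "rotation": [0, 0, 0]}, {"translation": [-0.1, -0.19, 0.5], "rotation": [0, 0, 0]}, {"translation": [-0.1, -0.19, 0.5], "rotation": [0, 0, 0]}, {"translation": [-0.1, -0.19, 0.5], "rotation": [0, 0, 0]}, {"translation": [-0.1, -0.19, 0.5], "rotation": [0, 0, 0]}, {"translation": [-0.1, -0.19, 0.5], "rotation": [0, 0, 0]}, {"translation": [-0.1, -0.19, 0.5], "rotation": [0, 0, 0]}, {"translation": [-0.1, -0.19, 0.5], "rotation": [0, 0, 0]}])

```text
t: 33.15
eef_pos: [0.5466, 0.2557, 0.3276]
ee_rot: [-3.14, -0.001, -3.141]
force: [0.7, -0.6, -0.1]
width: 0.0658
gripper_force: 0.0
```

```bash
python3 - <<'E'
from h import *
s=st(); im=grab_frame('wrist'); cv2.imwrite('pics/w6.png',cv2.resize(im[50:250,100:420],(800,500),interpolation=cv2.INTER_CUBIC))
E
```

```text
t 33.15 pos [0.5466 0.2557 0.3276] yaw -180.0 q6 -2.33 w 0.0658 g 0.0 F [ 0.7 -0.6 -0.1]
```

View pics/w6.png

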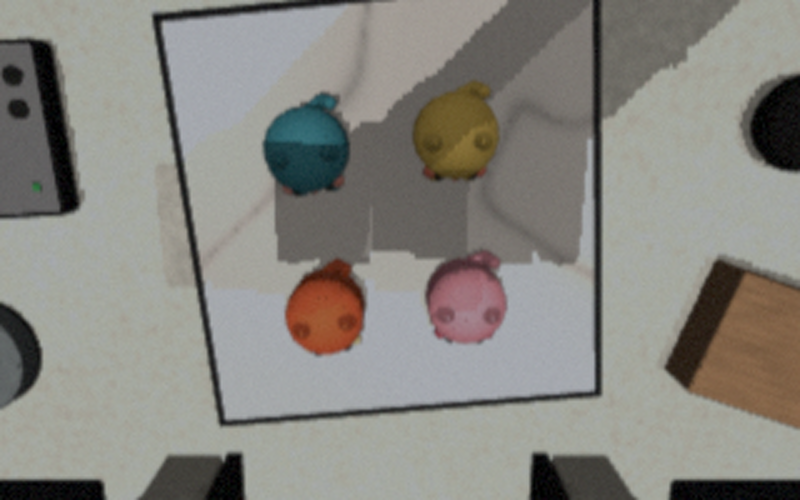

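All four cats stand on the board facing the camera side: teal (307,147), yellow (456,133), orange (325,310) and pink (466,300). Next is the remote, with the jaw shut, approaching the stick from behind.

apply_moves(steps=[{"translation": [-0.04, -0.1, 0], "rotation": [0, 0, 0.02]}, {"translation": [-0.1, -0.24, -0.05], "rotation": [0, 0, 0.04]}, {"translation": [-0.16, -0.38, -0.1], "rotation": [0, 0, 0.06]}, {"translation": [-0.22, -0.52, -0.15], "rotation": [0, 0, 0.08]}, {"translation": [-0.28, -0.66, -0.2], "rotation": [0, 0, 0.08]}, {"translation": [-0.34, -0.8, -0.3], "rotation": [0, 0, 0.08]}, {"translation": [-0.4, -0.93, -0.4], "rotation": [0, 0, 0.08]}, {"translation": [-0.446, -1, -0.5], "rotation": [0, 0, 0.08]}, {"translation": [-0.446, -1, -0.5], "rotation": [0, 0, 0.08]}, {"translation": [-0.446, -1, -0.5], "rotation": [0, 0, 0.08]}], jaw=1)

```text
t: 34.03
eef_pos: [0.4337, 0.0043, 0.2024]
ee_rot: [-3.14, -0.003, -3.101]
force: [0.8, 0.4, 0.5]
width: 0.0045
gripper_force: 0.0
```

```bash
python3 - <<'E'
from h import *
s=st(); go(.435,-.005,.06,-177.5,s); cats('top',.05); c=camera_model('wrist'); print(np.round(pix(c,[.472,-.003,.095])))
im=grab_frame('wrist'); cv2.imwrite('pics/w7.png',im)
E
```

```text
t 34.03 pos [0.4337 0.0043 0.2024] yaw -177.7 q6 -2.00 w 0.0045 g 0.0 F [0.8 0.4 0.5]
shift [ 0.005 -0.037 -0.57 ] turn 0.006
top orange [0.5762 0.2139] r 0.021 [179. 198.]
top yellow [0.4705 0.2895] r 0.025 [153. 231.]
top pink [0.5691 0.3002] r 0.023 [151. 200.]
[244. 227.]
```

View pics/w7.png

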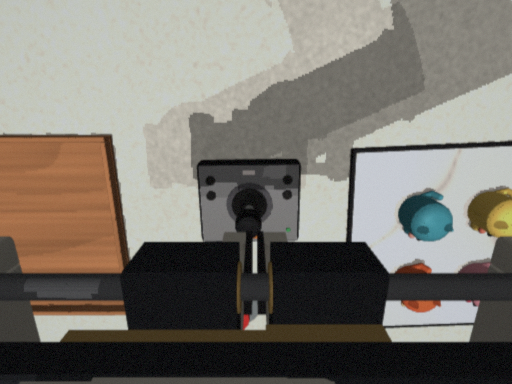

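apply_moves(steps=[{"translation": [0, -0.016, -0.1], "rotation": [0, 0, 0]}, {"translation": [0, -0.016, -0.2], "rotation": [0, 0, 0]}, {"translation": [0, -0.016, -0.3], "rotation": [0, 0, 0]}, {"translation": [0, -0.016, -0.4], "rotation": [0, 0, 0]}, {"translation": [0, -0.016, -0.5], "rotation": [0, 0, 0]}, {"translation": [0, -0.016, -0.57], "rotation": [0, 0, 0]}, {"translation": [0, -0.016, -0.57], "rotation": [0, 0, 0]}, {"translation": [0, -0.016, -0.57], "rotation": [0, 0, 0]}, {"translation": [0, -0.016, -0.57], "rotation": [0, 0, 0]}, {"translation": [0, -0.016, -0.57], "rotation": [0, 0, 0]}])

```text
t: 34.97
eef_pos: [0.4367, 0.0026, 0.0626]
ee_rot: [3.141, 0.003, -3.099]
force: [0.3, 0.2, -0.1]
width: 0.0006
gripper_force: 0.0
```

apply_moves(steps=[{"translation": [0.01, 0, 0], "rotation": [0, 0, 0]}, {"translation": [0.02, 0, 0], "rotation": [0, 0, 0]}, {"translation": [0.03, 0, 0], "rotation": [0, 0, 0]}, {"translation": [0.04, 0, 0], "rotation": [0, 0, 0]}, {"translation": [0.05, 0, 0], "rotation": [0, 0, 0]}, {"translation": [0.06, 0.002, 0], "rotation": [0, 0, 0]}, {"translation": [0.07, 0.003, 0], "rotation": [0, 0, 0]}, {"translation": [0.08, 0.004, 0], "rotation": [0, 0, 0]}, {"translation": [0.085, 0.004, 0], "rotation": [0, 0, 0]}, {"translation": [0.085, 0.004, 0], "rotation": [0, 0, 0]}])

```text
t: 35.8
eef_pos: [0.4565, 0.0027, 0.061]
ee_rot: [-3.141, -0.001, -3.099]
force: [-2.5, -1.0, 0.9]
width: 0.0
gripper_force: 0.9
```

apply_moves(steps=[{"translation": [0.004, 0, 0], "rotation": [0, 0, 0]}, {"translation": [0.008, 0, 0], "rotation": [0, 0, 0]}, {"translation": [0.012, 0, 0], "rotation": [0, 0, 0]}, {"translation": [0.016, 0, 0], "rotation": [0, 0, 0]}, {"translation": [0.02, 0, 0], "rotation": [0, 0, 0]}, {"translation": [0.024, 0.001, 0], "rotation": [0, 0, 0]}, {"translation": [0.028, 0.001, 0], "rotation": [0, 0, 0]}, {"translation": [0.028, 0.001, 0], "rotation": [0, 0, 0]}, {"translation": [0.028, 0.001, 0], "rotation": [0, 0, 0]}, {"translation": [0.028, 0.001, 0], "rotation": [0, 0, 0]}])

```text
t: 36.63
eef_pos: [0.4635, 0.0031, 0.0611]
ee_rot: [-3.142, -0.0, -3.099]
force: [-3.0, 0.2, 1.6]
width: 0.0003
gripper_force: 1.6
```

```bash
python3 - <<'E'
from h import *
s=st(); s=get_state(); print(s['force']); im=grab_frame('scene'); cv2.imwrite('pics/s8.png',cv2.resize(im[150:250,180:300],(720,600),interpolation=cv2.INTER_CUBIC))
E
```

```text
t 36.63 pos [0.4635 0.0031 0.0611] yaw -177.6 q6 -1.96 w 0.0003 g 1.6 F [-3.   0.2  1.6]
[-2.97025979  0.19889838  1.59886376]
```

View pics/s8.png

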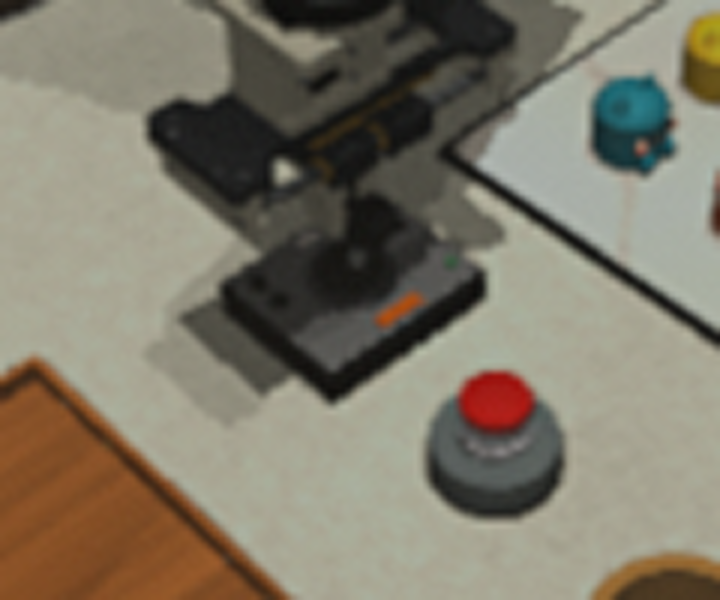

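```bash
python3 - <<'E'
from h import *
c=camera_model('scene')
f=lambda p:np.round((pix(c,p)-[180,150])*6)
o=np.array([.4725,-.001]);
for fx,fy in [(0,0),(.2,0),(.3,0),(.42,0),(.3,.2),(.2,.4),(0,.4)]:
    print(fx,fy,f([o[0]+.052*np.sin(fx),o[1]+.052*np.sin(fy),.03+.052*np.cos(np.hypot(fx,fy))]))
print('mark',f([o[0]+.039,o[1],.026]),'tip',f([.473,.003,.061]))
E
```

```text
0 0 [342. 202.]
0.2 0 [354. 213.]
0.3 0 [359. 220.]
0.42 0 [366. 228.]
0.3 0.2 [374. 213.]
0.2 0.4 [383. 202.]
0 0.4 [371. 191.]
mark [389. 311.] tip [350. 226.]
```

apply_moves(steps=[{"translation": [0.004, 0, 0], "rotation": [0, 0, 0]}, {"translation": [0.008, 0, 0], "rotation": [0, 0, 0]}, {"translation": [0.012, 0, 0], "rotation": [0, 0, 0]}, {"translation": [0.016, 0, 0], "rotation": [0, 0, 0]}, {"translation": [0.02, 0, 0], "rotation": [0, 0, 0]}, {"translation": [0.022, 0.001, 0], "rotation": [0, 0, 0]}, {"translation": [0.024, 0.001, 0], "rotation": [0, 0, 0]}, {"translation": [0.024, 0.001, 0], "rotation": [0, 0, 0]}, {"translation": [0.024, 0.001, 0], "rotation": [0, 0, 0]}, {"translation": [0.024, 0.001, 0], "rotation": [0, 0, 0]}])

```text
t: 37.52
eef_pos: [0.4683, 0.0029, 0.0608]
ee_rot: [-3.141, -0.002, -3.1]
force: [-6.2, -0.5, 3.2]
width: 0.0002
gripper_force: 3.6
```

apply_moves(steps=[{"translation": [0.002, 0, 0], "rotation": [0, 0, 0]}, {"translation": [0.004, 0, 0], "rotation": [0, 0, 0]}, {"translation": [0.004, 0, 0], "rotation": [0, 0, 0]}, {"translation": [0.004, 0, 0], "rotation": [0, 0, 0]}, {"translation": [0.004, 0, 0], "rotation": [0, 0, 0]}, {"translation": [0.004, 0, 0], "rotation": [0, 0, 0]}, {"translation": [0.004, 0, 0], "rotation": [0, 0, 0]}, {"translation": [0.004, 0, 0], "rotation": [0, 0, 0]}, {"translation": [0.004, 0, 0], "rotation": [0, 0, 0]}, {"translation": [0.004, 0, 0], "rotation": [0, 0, 0]}])

```text
t: 38.35
eef_pos: [0.4686, 0.0026, 0.0606]
ee_rot: [-3.141, -0.004, -3.1]
force: [-9.6, -0.5, 5.0]
width: 0.0004
gripper_force: 4.6
```

The position has stopped advancing while the force climbs, so the stick is on its stop. I'll push slightly more and hold for over 1.6 s.

apply_moves(steps=[{"translation": [0.004, 0, 0], "rotation": [0, 0, 0]}, {"translation": [0.004, 0, 0], "rotation": [0, 0, 0]}, {"translation": [0.004, 0, 0], "rotation": [0, 0, 0]}, {"translation": [0.004, 0, 0], "rotation": [0, 0, 0]}, {"translation": [0.004, 0, 0], "rotation": [0, 0, 0]}, {"translation": [0.004, 0, 0], "rotation": [0, 0, 0]}, {"translation": [0.004, 0, 0], "rotation": [0, 0, 0]}, {"translation": [0.004, 0, 0], "rotation": [0, 0, 0]}, {"translation": [0.004, 0, 0], "rotation": [0, 0, 0]}, {"translation": [0.004, 0, 0], "rotation": [0, 0, 0]}])

```text
t: 39.18
eef_pos: [0.4688, 0.0023, 0.0605]
ee_rot: [-3.14, -0.005, -3.1]
force: [-11.1, -0.7, 5.9]
width: 0.0007
gripper_force: 5.7
```

apply_moves(steps=[{"translation": [0, 0, 0], "rotation": [0, 0, 0]}, {"translation": [0, 0, 0], "rotation": [0, 0, 0]}, {"translation": [0, 0, 0], "rotation": [0, 0, 0]}, {"translation": [0, 0, 0], "rotation": [0, 0, 0]}, {"translation": [0, 0, 0], "rotation": [0, 0, 0]}, {"translation": [0, 0, 0], "rotation": [0, 0, 0]}, {"translation": [0, 0, 0], "rotation": [0, 0, 0]}, {"translation": [0, 0, 0], "rotation": [0, 0, 0]}, {"translation": [0, 0, 0], "rotation": [0, 0, 0]}, {"translation": [0, 0, 0], "rotation": [0, 0, 0]}])

```text
t: 40.02
eef_pos: [0.4688, 0.0023, 0.0605]
ee_rot: [-3.14, -0.005, -3.1]
force: [-11.3, -0.7, 7.4]
width: 0.0003
gripper_force: 5.7
```

```bash
python3 - <<'E'
from h import *
s=st(); im=grab_frame('scene'); cv2.imwrite('pics/s9.png',cv2.resize(im[150:250,180:300],(720,600),interpolation=cv2.INTER_CUBIC))
E
```

```text
t 40.02 pos [0.4688 0.0023 0.0605] yaw -177.6 q6 -1.95 w 0.0003 g 5.7 F [-11.3  -0.7   7.4]
```

View pics/s9.png

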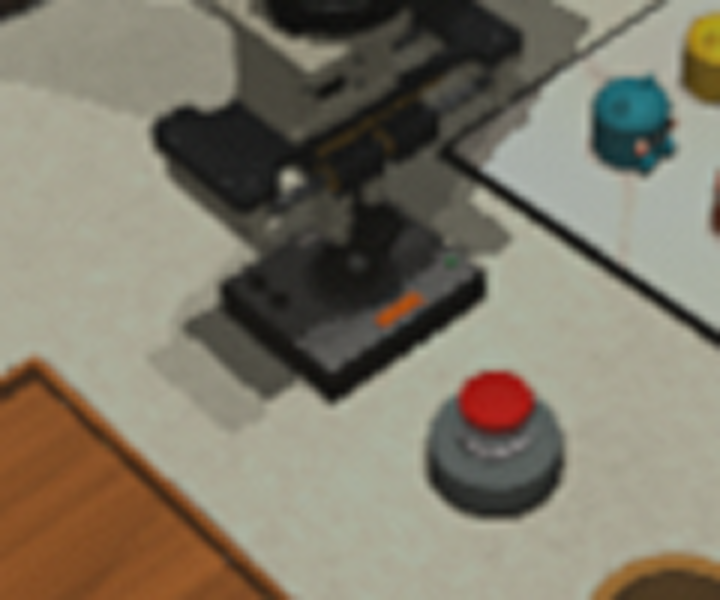

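The knob is now at (378,225), and full lean predicts (377,227), so it is fully over. I'll back off, rise and go above the plunger.

apply_moves(steps=[{"translation": [-0.02, 0, 0], "rotation": [0, 0, 0]}, {"translation": [-0.04, 0, 0], "rotation": [0, 0, 0]}, {"translation": [-0.06, 0, 0], "rotation": [0, 0, 0]}, {"translation": [-0.08, 0, 0], "rotation": [0, 0, 0]}, {"translation": [-0.1, 0, 0], "rotation": [0, 0, 0]}, {"translation": [-0.12, 0, 0], "rotation": [0, 0, 0]}, {"translation": [-0.135, 0, 0], "rotation": [0, 0, 0]}, {"translation": [-0.135, 0, 0], "rotation": [0, 0, 0]}, {"translation": [-0.135, 0, 0.1], "rotation": [0, 0, 0]}, {"translation": [-0.135, 0, 0.2], "rotation": [0, 0, 0]}])

```text
t: 40.9
eef_pos: [0.437, 0.003, 0.1109]
ee_rot: [-3.14, -0.003, -3.099]
force: [1.1, -0.0, 0.6]
width: 0.0008
gripper_force: 0.0
```

apply_moves(steps=[{"translation": [0, 0, 0.12], "rotation": [0, 0, 0]}, {"translation": [0, 0, 0.24], "rotation": [0, 0, 0]}, {"translation": [0, 0, 0.36], "rotation": [0, 0, 0]}, {"translation": [0.1, -0.02, 0.36], "rotation": [0, 0, 0]}, {"translation": [0.22, -0.04, 0.36], "rotation": [0, 0, 0]}, {"translation": [0.34, -0.06, 0.36], "rotation": [0, 0, 0]}, {"translation": [0.46, -0.076, 0.36], "rotation": [0, 0, 0]}, {"translation": [0.58, -0.076, 0.36], "rotation": [0, 0, 0]}, {"translation": [0.7, -0.076, 0.36], "rotation": [0, 0, 0]}, {"translation": [0.7, -0.076, 0.36], "rotation": [0, 0, 0]}])

```text
t: 41.73
eef_pos: [0.6173, -0.0158, 0.1997]
ee_rot: [-3.141, 0.0, -3.1]
force: [-0.5, -0.1, 0.4]
width: 0.0002
gripper_force: 0.0
```

```bash
python3 - <<'E'
from h import *
s=st(); go(.611,-.0165,.065,None,s); cats('top',.05); cats('scene',.045); 
c=camera_model('top'); print('knob?'); im=grab_frame('top'); cv2.imwrite('pics/t10.png',im)
for cn in('top','scene'):
    im=grab_frame(cn);h=cv2.cvtColor(im,cv2.COLOR_BGR2HSV);m=(((h[...,0]<4)|(h[...,0]>175))&(h[...,1]>170)&(h[...,2]>90)).astype(np.uint8)
    k,l,S,ce=cv2.connectedComponentsWithStats(m)
    for i in range(1,k):
        if S[i,4]>15: print(cn,np.round(ray(camera_model(cn),*ce[i],.056),3),S[i,4])
E
```

```text
t 41.73 pos [ 0.6173 -0.0158  0.1997] yaw -177.6 q6 -1.82 w 0.0002 g 0.0 F [-0.5 -0.1  0.4]
shift [-0.025 -0.003 -0.539] turn 0
top pink [0.5672 0.31  ] r 0.015 [148. 200.]
scene orange [0.5909 0.2042] r 0.026 [306. 183.]
scene yellow [0.4888 0.2796] r 0.026 [300. 159.]
scene teal [0.4954 0.1952] r 0.024 [285. 170.]
scene pink [0.5846 0.2886] r 0.026 [321. 172.]
knob?
top [1.007 0.709 0.056] 23
top [0.847 0.776 0.056] 122
top [ 1.007 -0.684  0.056] 23
top [ 0.953 -0.779  0.056] 41
top [ 0.325 -0.779  0.056] 191
top [ 0.109 -0.77   0.056] 135
scene [0.482 0.723 0.056] 25
scene [1.021 0.155 0.056] 1465
```

apply_moves(steps=[{"translation": [-0.02, -0.003, -0.1], "rotation": [0, 0, 0]}, {"translation": [-0.02, -0.003, -0.2], "rotation": [0, 0, 0]}, {"translation": [-0.02, -0.003, -0.3], "rotation": [0, 0, 0]}, {"translation": [-0.02, -0.003, -0.4], "rotation": [0, 0, 0]}, {"translation": [-0.02, -0.003, -0.46], "rotation": [0, 0, 0]}, {"translation": [-0.02, -0.003, -0.5], "rotation": [0, 0, 0]}, {"translation": [-0.02, -0.003, -0.53], "rotation": [0, 0, 0]}, {"translation": [-0.02, -0.003, -0.54], "rotation": [0, 0, 0]}, {"translation": [-0.02, -0.003, -0.54], "rotation": [0, 0, 0]}, {"translation": [-0.02, -0.003, -0.54], "rotation": [0, 0, 0]}])

```text
t: 42.82
eef_pos: [0.6084, -0.0163, 0.0672]
ee_rot: [3.141, 0.002, -3.099]
force: [-0.3, -0.4, -0.3]
width: 0.0005
gripper_force: 0.0
```

apply_moves(steps=[{"translation": [0, 0, -0.01], "rotation": [0, 0, 0]}, {"translation": [0, 0, -0.02], "rotation": [0, 0, 0]}, {"translation": [0, 0, -0.03], "rotation": [0, 0, 0]}, {"translation": [0, 0, -0.04], "rotation": [0, 0, 0]}, {"translation": [0, 0, -0.05], "rotation": [0, 0, 0]}, {"translation": [0, 0, -0.06], "rotation": [0, 0, 0]}, {"translation": [0, 0, -0.07], "rotation": [0, 0, 0]}, {"translation": [0, 0, -0.076], "rotation": [0, 0, 0]}, {"translation": [0, 0, -0.08], "rotation": [0, 0, 0]}, {"translation": [0, 0, -0.082], "rotation": [0, 0, 0]}])

```text
t: 43.65
eef_pos: [0.608, -0.0164, 0.0459]
ee_rot: [-3.141, 0.0, -3.099]
force: [-2.7, 0.2, 8.0]
width: 0.0004
gripper_force: 3.6
```

apply_moves(steps=[{"translation": [0, 0, -0.002], "rotation": [0, 0, 0]}, {"translation": [0, 0, -0.004], "rotation": [0, 0, 0]}, {"translation": [0, 0, -0.004], "rotation": [0, 0, 0]}, {"translation": [0, 0, -0.004], "rotation": [0, 0, 0]}, {"translation": [0, 0, -0.004], "rotation": [0, 0, 0]}, {"translation": [0, 0, -0.004], "rotation": [0, 0, 0]}, {"translation": [0, 0, -0.004], "rotation": [0, 0, 0]}, {"translation": [0, 0, -0.004], "rotation": [0, 0, 0]}, {"translation": [0, 0, -0.004], "rotation": [0, 0, 0]}, {"translation": [0, 0, -0.004], "rotation": [0, 0, 0]}])

```text
t: 44.48
eef_pos: [0.608, -0.0164, 0.0452]
ee_rot: [-3.142, 0.0, -3.099]
force: [-4.1, -0.5, 7.7]
width: 0.0006
gripper_force: 3.7
```

apply_moves(steps=[{"translation": [0, 0, -0.003], "rotation": [0, 0, 0]}, {"translation": [0, 0, -0.006], "rotation": [0, 0, 0]}, {"translation": [0, 0, -0.008], "rotation": [0, 0, 0]}, {"translation": [0, 0, -0.01], "rotation": [0, 0, 0]}, {"translation": [0, 0, -0.01], "rotation": [0, 0, 0]}, {"translation": [0, 0, -0.01], "rotation": [0, 0, 0]}, {"translation": [0, 0, -0.01], "rotation": [0, 0, 0]}, {"translation": [0, 0, -0.01], "rotation": [0, 0, 0]}, {"translation": [0, 0, -0.01], "rotation": [0, 0, 0]}, {"translation": [0, 0, -0.01], "rotation": [0, 0, 0]}])

```text
t: 45.32
eef_pos: [0.6081, -0.0165, 0.0446]
ee_rot: [-3.141, 0.001, -3.098]
force: [-8.5, 2.9, 23.8]
width: 0.0002
gripper_force: 11.7
```

apply_moves(steps=[{"translation": [0, 0, -0.003], "rotation": [0, 0, 0]}, {"translation": [0, 0, -0.006], "rotation": [0, 0, 0]}, {"translation": [0, 0, -0.006], "rotation": [0, 0, 0]}, {"translation": [0, 0, -0.006], "rotation": [0, 0, 0]}, {"translation": [0, 0, -0.006], "rotation": [0, 0, 0]}, {"translation": [0, 0, -0.006], "rotation": [0, 0, 0]}, {"translation": [0, 0, -0.006], "rotation": [0, 0, 0]}, {"translation": [0, 0, -0.006], "rotation": [0, 0, 0]}, {"translation": [0, 0, -0.006], "rotation": [0, 0, 0]}, {"translation": [0, 0, -0.006], "rotation": [0, 0, 0]}])

```text
t: 46.15
eef_pos: [0.6081, -0.0164, 0.0444]
ee_rot: [-3.141, 0.002, -3.098]
force: [-12.7, 2.6, 34.2]
width: 0.0005
gripper_force: 17.3
```

The plunger is on its stop: z=0.0445 and the force rose to 34 N. I'll lift off, then look at the board before returning the cats.

apply_moves(steps=[{"translation": [0, 0, 0.02], "rotation": [0, 0, 0]}, {"translation": [0, 0, 0.05], "rotation": [0, 0, 0]}, {"translation": [0, 0, 0.1], "rotation": [0, 0, 0]}, {"translation": [0, 0, 0.22], "rotation": [0, 0, 0]}, {"translation": [0, 0, 0.36], "rotation": [0, 0, 0]}, {"translation": [0, 0, 0.5], "rotation": [0, 0, 0]}, {"translation": [0, 0, 0.64], "rotation": [0, 0, 0]}, {"translation": [0, 0, 0.78], "rotation": [0, 0, 0]}, {"translation": [0, 0, 0.92], "rotation": [0, 0, 0]}, {"translation": [0, 0, 1], "rotation": [0, 0, 0]}])

```text
t: 46.98
eef_pos: [0.6088, -0.0166, 0.2949]
ee_rot: [3.141, 0.005, -3.099]
force: [0.7, -0.7, 0.6]
width: 0.0002
gripper_force: 0.0
```

apply_moves(steps=[{"translation": [-0.03, 0.12, 0.05], "rotation": [0, 0, 0]}, {"translation": [-0.06, 0.26, 0.13], "rotation": [0, 0, 0]}, {"translation": [-0.1, 0.4, 0.13], "rotation": [0, 0, 0]}, {"translation": [-0.14, 0.54, 0.13], "rotation": [0, 0, 0]}, {"translation": [-0.18, 0.68, 0.13], "rotation": [0, 0, 0]}, {"translation": [-0.22, 0.82, 0.13], "rotation": [0, 0, 0]}, {"translation": [-0.246, 0.95, 0.13], "rotation": [0, 0, 0]}, {"translation": [-0.246, 1, 0.13], "rotation": [0, 0, 0]}, {"translation": [-0.246, 1, 0.13], "rotation": [0, 0, 0]}, {"translation": [-0.246, 1, 0.13], "rotation": [0, 0, 0]}], jaw=-0.5)

```text
t: 47.82
eef_pos: [0.5461, 0.2342, 0.3225]
ee_rot: [-3.141, -0.001, -3.098]
force: [-0.5, 0.3, 0.3]
width: 0.0608
gripper_force: 0.0
```

```bash
python3 - <<'E'
from h import *
s=st(); cats('wrist',.044,'pics/w11.png'); cats('scene',.045); go(.479,.2085,.015,-171.3)
E
```

```text
t 47.82 pos [0.5461 0.2342 0.3225] yaw -177.5 q6 -2.26 w 0.0608 g 0.0 F [-0.5  0.3  0.3]
wrist orange [0.573  0.2183] r 0.024 [243. 174.]
wrist yellow [0.4709 0.2935] r 0.026 [300. 105.]
wrist teal [0.4789 0.2095] r 0.024 [239. 108.]
wrist pink [0.5663 0.3022] r 0.026 [300. 172.]
scene orange [0.5906 0.2045] r 0.026 [306. 183.]
scene yellow [0.4876 0.2797] r 0.027 [300. 159.]
scene teal [0.4941 0.1964] r 0.024 [285. 170.]
scene pink [0.5841 0.2886] r 0.026 [321. 171.]
shift [-0.27  -0.098 -1.231] turn 0.21
```

View pics/w11.png

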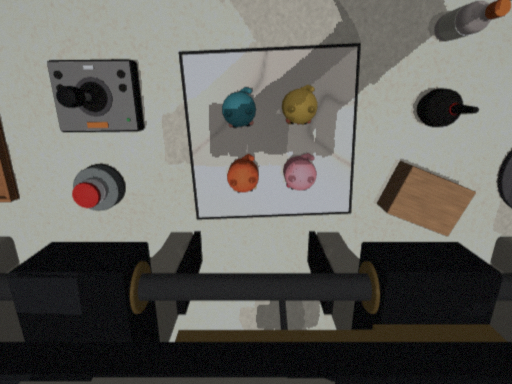

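Nothing has moved. In the picture the cats are in place, the stick is upright again at (70,97), and the plunger is up at (87,195). I'll return teal first.

apply_moves(steps=[{"translation": [-0.08, -0.03, -0.1], "rotation": [0, 0, 0.1]}, {"translation": [-0.16, -0.06, -0.2], "rotation": [0, 0, 0.21]}, {"translation": [-0.24, -0.09, -0.3], "rotation": [0, 0, 0.21]}, {"translation": [-0.27, -0.1, -0.42], "rotation": [0, 0, 0.21]}, {"translation": [-0.27, -0.1, -0.55], "rotation": [0, 0, 0.21]}, {"translation": [-0.27, -0.1, -0.68], "rotation": [0, 0, 0.21]}, {"translation": [-0.27, -0.1, -0.8], "rotation": [0, 0, 0.21]}, {"translation": [-0.27, -0.1, -0.8], "rotation": [0, 0, 0.21]}, {"translation": [-0.27, -0.1, -0.8], "rotation": [0, 0, 0.21]}, {"translation": [-0.27, -0.1, -0.8], "rotation": [0, 0, 0.21]}])

```text
t: 48.75
eef_pos: [0.4801, 0.2086, 0.1249]
ee_rot: [3.141, 0.002, -2.99]
force: [0.7, 0.1, 0.3]
width: 0.0661
gripper_force: 0.0
```

apply_moves(steps=[{"translation": [0, 0, -0.08], "rotation": [0, 0, 0]}, {"translation": [0, 0, -0.16], "rotation": [0, 0, 0]}, {"translation": [0, 0, -0.24], "rotation": [0, 0, 0]}, {"translation": [0, 0, -0.3], "rotation": [0, 0, 0]}, {"translation": [0, 0, -0.36], "rotation": [0, 0, 0]}, {"translation": [0, 0, -0.4], "rotation": [0, 0, 0]}, {"translation": [0, 0, -0.425], "rotation": [0, 0, 0]}, {"translation": [0, 0, -0.425], "rotation": [0, 0, 0]}, {"translation": [0, 0, -0.425], "rotation": [0, 0, 0]}, {"translation": [0, 0, -0.425], "rotation": [0, 0, 0]}])

```text
t: 49.58
eef_pos: [0.4795, 0.2091, 0.018]
ee_rot: [3.141, 0.001, -2.989]
force: [0.2, 0.8, -0.7]
width: 0.0657
gripper_force: 0.0
```

apply_moves(steps=[{"translation": [0, 0, 0], "rotation": [0, 0, 0]}, {"translation": [0, 0, 0], "rotation": [0, 0, 0]}, {"translation": [0, 0, 0], "rotation": [0, 0, 0]}, {"translation": [0, 0, 0], "rotation": [0, 0, 0]}, {"translation": [0, 0, 0], "rotation": [0, 0, 0]}, {"translation": [0, 0, 0.02], "rotation": [0, 0, 0]}, {"translation": [0, 0, 0.12], "rotation": [0, 0, 0]}, {"translation": [0, 0, 0.27], "rotation": [0, 0, 0]}, {"translation": [0, 0, 0.42], "rotation": [0, 0, 0]}, {"translation": [0, 0, 0.62], "rotation": [0, 0, 0]}], jaw=1, newtons=20)

```text
t: 50.42
eef_pos: [0.4777, 0.2077, 0.1643]
ee_rot: [-3.14, -0.003, -2.99]
force: [0.1, 1.6, -1.9]
width: 0.0476
gripper_force: 20.0
```

```bash
python3 - <<'E'
from h import *
s=st(); go(.479,-.327,.17,None,s)
E
```

```text
t 50.42 pos [0.4777 0.2077 0.1643] yaw -171.3 q6 -2.21 w 0.0476 g 20.0 F [ 0.1  1.6 -1.9]
shift [ 0.005 -2.139  0.023] turn 0
```

apply_moves(steps=[{"translation": [0, -0.05, 0], "rotation": [0, 0, 0]}, {"translation": [0, -0.15, 0], "rotation": [0, 0, 0]}, {"translation": [0, -0.27, 0], "rotation": [0, 0, 0]}, {"translation": [0, -0.39, 0], "rotation": [0, 0, 0]}, {"translation": [0, -0.51, 0], "rotation": [0, 0, 0]}, {"translation": [0, -0.63, 0], "rotation": [0, 0, 0]}, {"translation": [0, -0.75, 0], "rotation": [0, 0, 0]}, {"translation": [0, -0.87, 0], "rotation": [0, 0, 0]}, {"translation": [0, -0.99, 0], "rotation": [0, 0, 0]}, {"translation": [0, -1, 0], "rotation": [0, 0, 0]}])

```text
t: 51.25
eef_pos: [0.4776, -0.0449, 0.1634]
ee_rot: [-3.141, -0.001, -2.992]
force: [0.1, 0.8, -1.6]
width: 0.0476
gripper_force: 20.0
```

apply_moves(steps=[{"translation": [0, -0.12, 0], "rotation": [0, 0, 0]}, {"translation": [0, -0.24, 0], "rotation": [0, 0, 0]}, {"translation": [0, -0.36, 0], "rotation": [0, 0, 0]}, {"translation": [0, -0.48, 0], "rotation": [0, 0, 0]}, {"translation": [0, -0.6, 0], "rotation": [0, 0, 0]}, {"translation": [0, -0.72, 0], "rotation": [0, 0, 0]}, {"translation": [0, -0.84, 0], "rotation": [0, 0, 0]}, {"translation": [0, -0.94, 0], "rotation": [0, 0, 0]}, {"translation": [0, -1, 0], "rotation": [0, 0, 0]}, {"translation": [0, -1, 0], "rotation": [0, 0, 0]}])

```text
t: 52.08
eef_pos: [0.4783, -0.2938, 0.163]
ee_rot: [3.141, -0.001, -2.992]
force: [0.2, -0.2, -1.2]
width: 0.0476
gripper_force: 20.0
```

apply_moves(steps=[{"translation": [0, -0.08, 0], "rotation": [0, 0, 0]}, {"translation": [0, -0.14, -0.02], "rotation": [0, 0, 0]}, {"translation": [0, -0.14, -0.14], "rotation": [0, 0, 0]}, {"translation": [0, -0.14, -0.26], "rotation": [0, 0, 0]}, {"translation": [0, -0.14, -0.38], "rotation": [0, 0, 0]}, {"translation": [0, -0.14, -0.48], "rotation": [0, 0, 0]}, {"translation": [0, -0.14, -0.54], "rotation": [0, 0, 0]}, {"translation": [0, -0.14, -0.58], "rotation": [0, 0, 0]}, {"translation": [0, -0.14, -0.6], "rotation": [0, 0, 0]}, {"translation": [0, -0.14, -0.6], "rotation": [0, 0, 0]}])

```text
t: 52.92
eef_pos: [0.4788, -0.3258, 0.0137]
ee_rot: [3.141, -0.001, -2.989]
force: [0.1, -0.0, -1.6]
width: 0.0476
gripper_force: 20.0
```

```bash
python3 - <<'E'
from h import *
s=st(); go(.479,-.327,.0155,None,s)
E
```

```text
t 52.92 pos [ 0.4788 -0.3258  0.0137] yaw -171.2 q6 -1.16 w 0.0476 g 20.0 F [ 0.1 -0.  -1.6]
shift [ 0.001 -0.005  0.007] turn 0
```

apply_moves(steps=[{"translation": [0, 0, -0.003], "rotation": [0, 0, 0]}, {"translation": [0, 0, -0.007], "rotation": [0, 0, 0]}, {"translation": [0, 0, -0.007], "rotation": [0, 0, 0]}, {"translation": [0, 0, -0.007], "rotation": [0, 0, 0]}, {"translation": [0, 0, -0.007], "rotation": [0, 0, 0]}, {"translation": [0, 0, -0.007], "rotation": [0, 0, 0]}, {"translation": [0, 0, -0.007], "rotation": [0, 0, 0]}, {"translation": [0, 0, -0.007], "rotation": [0, 0, 0]}, {"translation": [0, 0, -0.007], "rotation": [0, 0, 0]}, {"translation": [0, 0, -0.007], "rotation": [0, 0, 0]}])

```text
t: 53.75
eef_pos: [0.4796, -0.3263, 0.0133]
ee_rot: [-3.141, 0.002, -2.989]
force: [-2.0, 3.5, 6.7]
width: 0.0474
gripper_force: 20.0
```

apply_moves(steps=[{"translation": [0, 0, 0], "rotation": [0, 0, 0]}, {"translation": [0, 0, 0], "rotation": [0, 0, 0]}, {"translation": [0, 0, 0], "rotation": [0, 0, 0]}, {"translation": [0, 0, 0], "rotation": [0, 0, 0]}, {"translation": [0, 0, 0.05], "rotation": [0, 0, 0]}, {"translation": [0, 0, 0.15], "rotation": [0, 0, 0]}, {"translation": [0, 0, 0.3], "rotation": [0, 0, 0]}, {"translation": [0, 0, 0.45], "rotation": [0, 0, 0]}, {"translation": [0, 0, 0.6], "rotation": [0, 0, 0]}, {"translation": [0, 0, 0.75], "rotation": [0, 0, 0]}], jaw=-0.5)

```text
t: 54.58
eef_pos: [0.4784, -0.3264, 0.2012]
ee_rot: [-3.142, -0.0, -2.989]
force: [1.6, -1.3, -0.4]
width: 0.0654
gripper_force: 0.0
```

apply_moves(steps=[{"translation": [0, 0.1, 0], "rotation": [0, 0, -0.05]}, {"translation": [0, 0.25, 0], "rotation": [0, 0, -0.1]}, {"translation": [-0.01, 0.4, 0], "rotation": [0, 0, -0.15]}, {"translation": [-0.02, 0.55, 0], "rotation": [0, 0, -0.2]}, {"translation": [-0.028, 0.7, 0], "rotation": [0, 0, -0.243]}, {"translation": [-0.028, 0.85, 0], "rotation": [0, 0, -0.243]}, {"translation": [-0.028, 1, 0], "rotation": [0, 0, -0.243]}, {"translation": [-0.028, 1, 0], "rotation": [0, 0, -0.243]}, {"translation": [-0.028, 1, 0], "rotation": [0, 0, -0.243]}, {"translation": [-0.028, 1, 0], "rotation": [0, 0, -0.243]}])

```text
t: 55.42
eef_pos: [0.4719, -0.0762, 0.1994]
ee_rot: [-3.142, 0.0, -3.115]
force: [0.6, -0.2, -0.4]
width: 0.066
gripper_force: 0.0
```

apply_moves(steps=[{"translation": [0, 0.15, 0], "rotation": [0, 0, 0]}, {"translation": [0, 0.3, 0], "rotation": [0, 0, 0]}, {"translation": [0, 0.45, 0], "rotation": [0, 0, 0]}, {"translation": [0, 0.6, 0], "rotation": [0, 0, 0]}, {"translation": [0, 0.75, 0], "rotation": [0, 0, 0]}, {"translation": [0, 0.9, 0], "rotation": [0, 0, 0]}, {"translation": [0, 1, 0], "rotation": [0, 0, 0]}, {"translation": [0, 1, 0], "rotation": [0, 0, 0]}, {"translation": [0, 1, 0], "rotation": [0, 0, 0]}, {"translation": [0, 1, 0], "rotation": [0, 0, 0]}])

```text
t: 56.25
eef_pos: [0.472, 0.1723, 0.1989]
ee_rot: [-3.141, -0.001, -3.118]
force: [0.7, -0.4, -0.9]
width: 0.0655
gripper_force: 0.0
```

apply_moves(steps=[{"translation": [0, 0.15, 0], "rotation": [0, 0, 0]}, {"translation": [0, 0.3, 0], "rotation": [0, 0, 0]}, {"translation": [0, 0.42, 0], "rotation": [0, 0, 0]}, {"translation": [0, 0.48, 0], "rotation": [0, 0, 0]}, {"translation": [0, 0.48, 0], "rotation": [0, 0, 0]}, {"translation": [0, 0.48, 0], "rotation": [0, 0, 0]}, {"translation": [0, 0.48, 0], "rotation": [0, 0, 0]}, {"translation": [0, 0.48, 0], "rotation": [0, 0, 0]}, {"translation": [0, 0.48, 0], "rotation": [0, 0, 0]}, {"translation": [0, 0.48, 0], "rotation": [0, 0, 0]}])

```text
t: 57.08
eef_pos: [0.472, 0.2927, 0.1996]
ee_rot: [3.141, 0.0, -3.118]
force: [-1.0, -0.6, -0.5]
width: 0.0656
gripper_force: 0.0
```

```bash
python3 - <<'E'
from h import *
s=st(); cats('wrist',.044,'pics/w12.png'); cats('scene',.045); go(.4717,.2943,.015,-178.5,s)
E
```

```text
t 57.08 pos [0.472  0.2927 0.1996] yaw -178.6 q6 -2.45 w 0.0656 g 0.0 F [-1.  -0.6 -0.5]
wrist yellow [0.4677 0.2949] r 0.025 [256. 174.]
wrist yellow [0.6118 0.1448] r 0.016 [129. 287.]
wrist pink [0.5606 0.3038] r 0.026 [262. 252.]
scene orange [0.5913 0.2042] r 0.025 [306. 183.]
scene yellow [0.4874 0.2796] r 0.027 [300. 159.]
scene teal [ 0.4957 -0.3293] r 0.025 [153. 248.]
scene pink [0.5845 0.2885] r 0.026 [321. 172.]
shift [-0.001  0.006 -0.738] turn 0.004
```

apply_moves(steps=[{"translation": [0, 0.006, -0.12], "rotation": [0, 0, 0]}, {"translation": [0, 0.006, -0.24], "rotation": [0, 0, 0]}, {"translation": [0, 0.006, -0.36], "rotation": [0, 0, 0]}, {"translation": [0, 0.006, -0.46], "rotation": [0, 0, 0]}, {"translation": [0, 0.006, -0.56], "rotation": [0, 0, 0]}, {"translation": [0, 0.006, -0.64], "rotation": [0, 0, 0]}, {"translation": [0, 0.006, -0.7], "rotation": [0, 0, 0]}, {"translation": [0, 0.006, -0.73], "rotation": [0, 0, 0]}, {"translation": [0, 0.006, -0.73], "rotation": [0, 0, 0]}, {"translation": [0, 0.006, -0.73], "rotation": [0, 0, 0]}])

```text
t: 58.02
eef_pos: [0.4721, 0.2952, 0.0171]
ee_rot: [-3.141, 0.0, -3.116]
force: [0.4, -0.7, -0.1]
width: 0.0655
gripper_force: 0.0
```

apply_moves(steps=[{"translation": [0, 0, 0], "rotation": [0, 0, 0]}, {"translation": [0, 0, 0], "rotation": [0, 0, 0]}, {"translation": [0, 0, 0], "rotation": [0, 0, 0]}, {"translation": [0, 0, 0], "rotation": [0, 0, 0]}, {"translation": [0, 0, 0], "rotation": [0, 0, 0]}, {"translation": [0, 0, 0.02], "rotation": [0, 0, 0]}, {"translation": [0, 0, 0.12], "rotation": [0, 0, 0]}, {"translation": [0, 0, 0.27], "rotation": [0, 0, 0]}, {"translation": [0, 0, 0.42], "rotation": [0, 0, 0]}, {"translation": [0, 0, 0.62], "rotation": [0, 0, 0]}], jaw=1, newtons=20)

```text
t: 58.85
eef_pos: [0.4709, 0.2942, 0.1644]
ee_rot: [-3.14, -0.002, -3.117]
force: [1.4, 0.4, -1.6]
width: 0.0475
gripper_force: 20.0
```

apply_moves(steps=[{"translation": [0, -0.05, 0], "rotation": [0, 0, 0]}, {"translation": [0, -0.15, 0], "rotation": [0, 0, 0]}, {"translation": [0, -0.27, 0], "rotation": [0, 0, 0]}, {"translation": [0, -0.39, 0], "rotation": [0, 0, 0]}, {"translation": [0, -0.51, 0], "rotation": [0, 0, 0]}, {"translation": [0, -0.63, 0], "rotation": [0, 0, 0]}, {"translation": [0, -0.75, 0], "rotation": [0, 0, 0]}, {"translation": [0, -0.87, 0], "rotation": [0, 0, 0]}, {"translation": [0, -0.99, 0], "rotation": [0, 0, 0]}, {"translation": [0, -1, 0], "rotation": [0, 0, 0]}])

```text
t: 59.68
eef_pos: [0.4705, 0.0415, 0.1634]
ee_rot: [-3.141, -0.001, -3.119]
force: [-0.5, -1.0, -1.8]
width: 0.0476
gripper_force: 20.0
```

apply_moves(steps=[{"translation": [0, -0.12, 0], "rotation": [0, 0, 0]}, {"translation": [0, -0.24, 0], "rotation": [0, 0, 0]}, {"translation": [0, -0.36, 0], "rotation": [0, 0, 0]}, {"translation": [0, -0.48, 0], "rotation": [0, 0, 0]}, {"translation": [0, -0.6, 0], "rotation": [0, 0, 0]}, {"translation": [0, -0.72, 0], "rotation": [0, 0, 0]}, {"translation": [0, -0.84, 0], "rotation": [0, 0, 0]}, {"translation": [0, -0.94, 0], "rotation": [0, 0, 0]}, {"translation": [0, -1, 0], "rotation": [0, 0, 0]}, {"translation": [0, -1, 0], "rotation": [0, 0, 0]}])

```text
t: 60.52
eef_pos: [0.4713, -0.2072, 0.1631]
ee_rot: [-3.141, -0.001, -3.119]
force: [0.1, 0.3, -1.2]
width: 0.0476
gripper_force: 20.0
```

```bash
python3 - <<'E'
from h import *
s=st(); cats('wrist',.041,'pics/w13.png'); go(.4755,-.233,.0155,None,s)
E
```

```text
t 60.52 pos [ 0.4713 -0.2072  0.1631] yaw -178.7 q6 -1.52 w 0.0476 g 20.0 F [ 0.1  0.3 -1.2]
wrist yellow [ 0.6067 -0.2038] r 0.015 [255. 305.]
wrist teal [ 0.4756 -0.3205] r 0.028 [137. 189.]
shift [ 0.017 -0.103 -0.591] turn 0
```

apply_moves(steps=[{"translation": [0.01, -0.06, 0], "rotation": [0, 0, 0]}, {"translation": [0.017, -0.103, -0.02], "rotation": [0, 0, 0]}, {"translation": [0.017, -0.103, -0.14], "rotation": [0, 0, 0]}, {"translation": [0.017, -0.103, -0.26], "rotation": [0, 0, 0]}, {"translation": [0.017, -0.103, -0.38], "rotation": [0, 0, 0]}, {"translation": [0.017, -0.103, -0.48], "rotation": [0, 0, 0]}, {"translation": [0.017, -0.103, -0.54], "rotation": [0, 0, 0]}, {"translation": [0.017, -0.103, -0.58], "rotation": [0, 0, 0]}, {"translation": [0.017, -0.103, -0.6], "rotation": [0, 0, 0]}, {"translation": [0.017, -0.103, -0.6], "rotation": [0, 0, 0]}])

```text
t: 61.4
eef_pos: [0.4763, -0.2302, 0.0133]
ee_rot: [-3.142, -0.0, -3.116]
force: [0.1, -0.2, -1.6]
width: 0.0474
gripper_force: 20.0
```

apply_moves(steps=[{"translation": [0, 0, -0.003], "rotation": [0, 0, 0]}, {"translation": [0, 0, -0.006], "rotation": [0, 0, 0]}, {"translation": [0, 0, -0.006], "rotation": [0, 0, 0]}, {"translation": [0, 0, -0.006], "rotation": [0, 0, 0]}, {"translation": [0, 0, -0.006], "rotation": [0, 0, 0]}, {"translation": [0, 0, -0.006], "rotation": [0, 0, 0]}, {"translation": [0, 0, -0.006], "rotation": [0, 0, 0]}, {"translation": [0, 0, -0.006], "rotation": [0, 0, 0]}, {"translation": [0, 0, -0.006], "rotation": [0, 0, 0]}, {"translation": [0, 0, -0.006], "rotation": [0, 0, 0]}])

```text
t: 62.23
eef_pos: [0.4768, -0.2305, 0.0129]
ee_rot: [-3.141, 0.002, -3.116]
force: [-1.2, 3.0, 5.6]
width: 0.0476
gripper_force: 20.0
```

apply_moves(steps=[{"translation": [0, 0, 0], "rotation": [0, 0, 0]}, {"translation": [0, 0, 0], "rotation": [0, 0, 0]}, {"translation": [0, 0, 0], "rotation": [0, 0, 0]}, {"translation": [0, 0, 0], "rotation": [0, 0, 0]}, {"translation": [0, 0, 0.05], "rotation": [0, 0, 0]}, {"translation": [0, 0, 0.15], "rotation": [0, 0, 0]}, {"translation": [0, 0, 0.3], "rotation": [0, 0, 0]}, {"translation": [0, 0, 0.45], "rotation": [0, 0, 0]}, {"translation": [0, 0, 0.6], "rotation": [0, 0, 0]}, {"translation": [0, 0, 0.75], "rotation": [0, 0, 0]}], jaw=-0.5)

```text
t: 63.07
eef_pos: [0.4756, -0.2307, 0.2014]
ee_rot: [3.142, 0.0, -3.117]
force: [1.6, 0.5, -0.3]
width: 0.0658
gripper_force: 0.0
```

apply_moves(steps=[{"translation": [0, 0.1, 0], "rotation": [0, 0, 0.05]}, {"translation": [0.04, 0.25, 0], "rotation": [0, 0, 0.1]}, {"translation": [0.08, 0.4, 0], "rotation": [0, 0, 0.15]}, {"translation": [0.12, 0.55, 0], "rotation": [0, 0, 0.2]}, {"translation": [0.16, 0.7, 0], "rotation": [0, 0, 0.25]}, {"translation": [0.2, 0.85, 0], "rotation": [0, 0, 0.293]}, {"translation": [0.22, 1, 0], "rotation": [0, 0, 0.293]}, {"translation": [0.22, 1, 0], "rotation": [0, 0, 0.293]}, {"translation": [0.22, 1, 0], "rotation": [0, 0, 0.293]}, {"translation": [0.22, 1, 0], "rotation": [0, 0, 0.293]}])

```text
t: 63.9
eef_pos: [0.5308, 0.0195, 0.1993]
ee_rot: [-3.141, -0.001, -2.962]
force: [-0.0, -0.2, -0.2]
width: 0.0657
gripper_force: 0.0
```

apply_moves(steps=[{"translation": [0.04, 0.15, 0], "rotation": [0, 0, 0]}, {"translation": [0.08, 0.3, 0], "rotation": [0, 0, 0]}, {"translation": [0.12, 0.45, 0], "rotation": [0, 0, 0]}, {"translation": [0.16, 0.6, 0], "rotation": [0, 0, 0]}, {"translation": [0.2, 0.72, 0], "rotation": [0, 0, 0]}, {"translation": [0.2, 0.8, 0], "rotation": [0, 0, 0]}, {"translation": [0.2, 0.8, 0], "rotation": [0, 0, 0]}, {"translation": [0.2, 0.8, 0], "rotation": [0, 0, 0]}, {"translation": [0.2, 0.8, 0], "rotation": [0, 0, 0]}, {"translation": [0.2, 0.8, 0], "rotation": [0, 0, 0]}])

```text
t: 64.73
eef_pos: [0.5811, 0.2177, 0.1996]
ee_rot: [-3.142, -0.0, -2.965]
force: [0.2, 0.8, -0.1]
width: 0.0658
gripper_force: 0.0
```

```bash
python3 - <<'E'
from h import *
s=st(); cats('wrist',.044,'pics/w14.png'); cats('scene',.045); go(.577,.217,.015,-169.9,s)
E
```

```text
t 64.73 pos [0.5811 0.2177 0.1996] yaw -169.9 q6 -2.07 w 0.0658 g 0.0 F [ 0.2  0.8 -0.1]
wrist orange [0.5731 0.2172] r 0.024 [255. 171.]
wrist pink [0.5664 0.2999] r 0.027 [332. 178.]
scene orange [0.5913 0.2042] r 0.025 [306. 183.]
scene yellow [ 0.493  -0.2366] r 0.027 [180. 231.]
scene teal [ 0.4956 -0.3293] r 0.025 [153. 248.]
scene pink [0.5854 0.2882] r 0.026 [321. 172.]
shift [-0.016 -0.003 -0.738] turn -0.001
```

apply_moves(steps=[{"translation": [-0.016, 0, -0.12], "rotation": [0, 0, 0]}, {"translation": [-0.016, 0, -0.24], "rotation": [0, 0, 0]}, {"translation": [-0.016, 0, -0.36], "rotation": [0, 0, 0]}, {"translation": [-0.016, 0, -0.46], "rotation": [0, 0, 0]}, {"translation": [-0.016, 0, -0.56], "rotation": [0, 0, 0]}, {"translation": [-0.016, 0, -0.64], "rotation": [0, 0, 0]}, {"translation": [-0.016, 0, -0.7], "rotation": [0, 0, 0]}, {"translation": [-0.016, 0, -0.73], "rotation": [0, 0, 0]}, {"translation": [-0.016, 0, -0.73], "rotation": [0, 0, 0]}, {"translation": [-0.016, 0, -0.73], "rotation": [0, 0, 0]}])

```text
t: 65.67
eef_pos: [0.5774, 0.219, 0.0174]
ee_rot: [-3.141, 0.0, -2.963]
force: [0.5, -0.1, 0.7]
width: 0.0659
gripper_force: 0.0
```

apply_moves(steps=[{"translation": [0, 0, 0], "rotation": [0, 0, 0]}, {"translation": [0, 0, 0], "rotation": [0, 0, 0]}, {"translation": [0, 0, 0], "rotation": [0, 0, 0]}, {"translation": [0, 0, 0], "rotation": [0, 0, 0]}, {"translation": [0, 0, 0], "rotation": [0, 0, 0]}, {"translation": [0, 0, 0.02], "rotation": [0, 0, 0]}, {"translation": [0, 0, 0.12], "rotation": [0, 0, 0]}, {"translation": [0, 0, 0.27], "rotation": [0, 0, 0]}, {"translation": [0, 0, 0.42], "rotation": [0, 0, 0]}, {"translation": [0, 0, 0.62], "rotation": [0, 0, 0]}], jaw=1, newtons=20)

```text
t: 66.5
eef_pos: [0.5759, 0.2189, 0.1642]
ee_rot: [-3.141, -0.003, -2.963]
force: [0.5, 1.5, -1.7]
width: 0.0474
gripper_force: 20.0
```

apply_moves(steps=[{"translation": [0, -0.05, 0], "rotation": [0, 0, 0]}, {"translation": [0, -0.15, 0], "rotation": [0, 0, 0]}, {"translation": [0, -0.27, 0], "rotation": [0, 0, 0]}, {"translation": [0, -0.39, 0], "rotation": [0, 0, 0]}, {"translation": [0, -0.51, 0], "rotation": [0, 0, 0]}, {"translation": [0, -0.63, 0], "rotation": [0, 0, 0]}, {"translation": [0, -0.75, 0], "rotation": [0, 0, 0]}, {"translation": [0, -0.87, 0], "rotation": [0, 0, 0]}, {"translation": [0, -0.99, 0], "rotation": [0, 0, 0]}, {"translation": [0, -1, 0], "rotation": [0, 0, 0]}])

```text
t: 67.33
eef_pos: [0.576, -0.0344, 0.1634]
ee_rot: [-3.141, -0.001, -2.966]
force: [0.7, 1.2, -2.1]
width: 0.0471
gripper_force: 20.0
```

apply_moves(steps=[{"translation": [0, -0.12, 0], "rotation": [0, 0, 0]}, {"translation": [0, -0.24, 0], "rotation": [0, 0, 0]}, {"translation": [0, -0.36, 0], "rotation": [0, 0, 0]}, {"translation": [0, -0.48, 0], "rotation": [0, 0, 0]}, {"translation": [0, -0.6, 0], "rotation": [0, 0, 0]}, {"translation": [0, -0.72, 0], "rotation": [0, 0, 0]}, {"translation": [0, -0.84, 0], "rotation": [0, 0, 0]}, {"translation": [0, -0.94, 0], "rotation": [0, 0, 0]}, {"translation": [0, -1, 0], "rotation": [0, 0, 0]}, {"translation": [0, -1, 0], "rotation": [0, 0, 0]}])

```text
t: 68.17
eef_pos: [0.5765, -0.2831, 0.163]
ee_rot: [3.141, -0.001, -2.966]
force: [0.2, 0.5, -2.2]
width: 0.0475
gripper_force: 20.0
```

```bash
python3 - <<'E'
from h import *
s=st(); cats('scene',.045); go(.577,-.327,.0155,None,s)
E
```

```text
t 68.17 pos [ 0.5765 -0.2831  0.163 ] yaw -169.9 q6 -1.24 w 0.0475 g 20.0 F [ 0.2  0.5 -2.2]
scene teal [ 0.4995 -0.33  ] r 0.024 [153. 249.]
scene pink [0.5847 0.2887] r 0.026 [321. 172.]
shift [ 0.002 -0.175 -0.59 ] turn 0
```

apply_moves(steps=[{"translation": [0, -0.1, 0], "rotation": [0, 0, 0]}, {"translation": [0, -0.175, -0.02], "rotation": [0, 0, 0]}, {"translation": [0, -0.175, -0.14], "rotation": [0, 0, 0]}, {"translation": [0, -0.175, -0.26], "rotation": [0, 0, 0]}, {"translation": [0, -0.175, -0.38], "rotation": [0, 0, 0]}, {"translation": [0, -0.175, -0.48], "rotation": [0, 0, 0]}, {"translation": [0, -0.175, -0.54], "rotation": [0, 0, 0]}, {"translation": [0, -0.175, -0.58], "rotation": [0, 0, 0]}, {"translation": [0, -0.175, -0.6], "rotation": [0, 0, 0]}, {"translation": [0, -0.175, -0.6], "rotation": [0, 0, 0]}])

```text
t: 69.05
eef_pos: [0.5774, -0.3232, 0.0143]
ee_rot: [3.141, -0.0, -2.962]
force: [1.0, -1.0, -1.0]
width: 0.0479
gripper_force: 20.0
```

apply_moves(steps=[{"translation": [0, 0, -0.003], "rotation": [0, 0, 0]}, {"translation": [0, 0, -0.006], "rotation": [0, 0, 0]}, {"translation": [0, 0, -0.006], "rotation": [0, 0, 0]}, {"translation": [0, 0, -0.006], "rotation": [0, 0, 0]}, {"translation": [0, 0, -0.006], "rotation": [0, 0, 0]}, {"translation": [0, 0, -0.006], "rotation": [0, 0, 0]}, {"translation": [0, 0, -0.006], "rotation": [0, 0, 0]}, {"translation": [0, 0, -0.006], "rotation": [0, 0, 0]}, {"translation": [0, 0, -0.006], "rotation": [0, 0, 0]}, {"translation": [0, 0, -0.006], "rotation": [0, 0, 0]}])

```text
t: 69.88
eef_pos: [0.5781, -0.3238, 0.014]
ee_rot: [-3.141, 0.002, -2.962]
force: [-1.6, 3.8, 5.9]
width: 0.0476
gripper_force: 20.0
```

apply_moves(steps=[{"translation": [0, 0, 0], "rotation": [0, 0, 0]}, {"translation": [0, 0, 0], "rotation": [0, 0, 0]}, {"translation": [0, 0, 0], "rotation": [0, 0, 0]}, {"translation": [0, 0, 0], "rotation": [0, 0, 0]}, {"translation": [0, 0, 0.05], "rotation": [0, 0, 0]}, {"translation": [0, 0, 0.15], "rotation": [0, 0, 0]}, {"translation": [0, 0, 0.3], "rotation": [0, 0, 0]}, {"translation": [0, 0, 0.45], "rotation": [0, 0, 0]}, {"translation": [0, 0, 0.6], "rotation": [0, 0, 0]}, {"translation": [0, 0, 0.75], "rotation": [0, 0, 0]}], jaw=-0.5)

```text
t: 70.72
eef_pos: [0.5767, -0.3245, 0.2026]
ee_rot: [-3.141, 0.001, -2.963]
force: [1.1, -0.5, -0.5]
width: 0.0657
gripper_force: 0.0
```

apply_moves(steps=[{"translation": [0, 0.1, 0], "rotation": [0, 0, -0.05]}, {"translation": [0, 0.25, 0], "rotation": [0, 0, -0.1]}, {"translation": [0, 0.4, 0], "rotation": [0, 0, -0.15]}, {"translation": [-0.01, 0.55, 0], "rotation": [0, 0, -0.2]}, {"translation": [-0.02, 0.7, 0], "rotation": [0, 0, -0.25]}, {"translation": [-0.02, 0.85, 0], "rotation": [0, 0, -0.3]}, {"translation": [-0.02, 1, 0], "rotation": [0, 0, -0.337]}, {"translation": [-0.02, 1, 0], "rotation": [0, 0, -0.337]}, {"translation": [-0.02, 1, 0], "rotation": [0, 0, -0.337]}, {"translation": [-0.02, 1, 0], "rotation": [0, 0, -0.337]}])

```text
t: 71.55
eef_pos: [0.5722, -0.0743, 0.2005]
ee_rot: [-3.142, 0.001, -3.138]
force: [-0.9, -0.7, -0.0]
width: 0.0656
gripper_force: 0.0
```

apply_moves(steps=[{"translation": [0, 0.15, 0], "rotation": [0, 0, 0]}, {"translation": [0, 0.3, 0], "rotation": [0, 0, 0]}, {"translation": [0, 0.45, 0], "rotation": [0, 0, 0]}, {"translation": [0, 0.6, 0], "rotation": [0, 0, 0]}, {"translation": [0, 0.75, 0], "rotation": [0, 0, 0]}, {"translation": [0, 0.9, 0], "rotation": [0, 0, 0]}, {"translation": [0, 1, 0], "rotation": [0, 0, 0]}, {"translation": [0, 1, 0], "rotation": [0, 0, 0]}, {"translation": [0, 1, 0], "rotation": [0, 0, 0]}, {"translation": [0, 1, 0], "rotation": [0, 0, 0]}])

```text
t: 72.38
eef_pos: [0.5723, 0.1744, 0.1996]
ee_rot: [-3.141, -0.0, -3.141]
force: [-0.3, -0.4, -0.2]
width: 0.0656
gripper_force: 0.0
```

apply_moves(steps=[{"translation": [0, 0.15, 0], "rotation": [0, 0, 0]}, {"translation": [0, 0.3, 0], "rotation": [0, 0, 0]}, {"translation": [0, 0.45, 0], "rotation": [0, 0, 0]}, {"translation": [0, 0.515, 0], "rotation": [0, 0, 0]}, {"translation": [0, 0.515, 0], "rotation": [0, 0, 0]}, {"translation": [0, 0.515, 0], "rotation": [0, 0, 0]}, {"translation": [0, 0.515, 0], "rotation": [0, 0, 0]}, {"translation": [0, 0.515, 0], "rotation": [0, 0, 0]}, {"translation": [0, 0.515, 0], "rotation": [0, 0, 0]}, {"translation": [0, 0.515, 0], "rotation": [0, 0, 0]}])

```text
t: 73.22
eef_pos: [0.5723, 0.3033, 0.2]
ee_rot: [3.141, 0.0, -3.141]
force: [-0.3, 0.6, 0.9]
width: 0.0656
gripper_force: 0.0
```

```bash
python3 - <<'E'
from h import *
s=st(); cats('wrist',.044,'pics/w15.png'); cats('scene',.045); go(.5718,.3033,.015,180,s)
E
```

```text
t 73.22 pos [0.5723 0.3033 0.2   ] yaw -180.0 q6 -2.36 w 0.0656 g 0.0 F [-0.3  0.6  0.9]
wrist pink [0.5663 0.3042] r 0.025 [255. 172.]
scene yellow [ 0.4929 -0.2365] r 0.028 [180. 231.]
scene teal [ 0.4956 -0.3294] r 0.025 [153. 248.]
scene pink [0.5849 0.2881] r 0.026 [321. 172.]
shift [-0.002 -0.    -0.74 ] turn -0.001
```

apply_moves(steps=[{"translation": [0, 0, -0.12], "rotation": [0, 0, 0]}, {"translation": [0, 0, -0.24], "rotation": [0, 0, 0]}, {"translation": [0, 0, -0.36], "rotation": [0, 0, 0]}, {"translation": [0, 0, -0.46], "rotation": [0, 0, 0]}, {"translation": [0, 0, -0.56], "rotation": [0, 0, 0]}, {"translation": [0, 0, -0.64], "rotation": [0, 0, 0]}, {"translation": [0, 0, -0.7], "rotation": [0, 0, 0]}, {"translation": [0, 0, -0.73], "rotation": [0, 0, 0]}, {"translation": [0, 0, -0.73], "rotation": [0, 0, 0]}, {"translation": [0, 0, -0.73], "rotation": [0, 0, 0]}])

```text
t: 74.15
eef_pos: [0.5724, 0.3044, 0.0175]
ee_rot: [-3.141, 0.0, -3.139]
force: [0.2, 0.7, -0.5]
width: 0.0659
gripper_force: 0.0
```

apply_moves(steps=[{"translation": [0, 0, 0], "rotation": [0, 0, 0]}, {"translation": [0, 0, 0], "rotation": [0, 0, 0]}, {"translation": [0, 0, 0], "rotation": [0, 0, 0]}, {"translation": [0, 0, 0], "rotation": [0, 0, 0]}, {"translation": [0, 0, 0], "rotation": [0, 0, 0]}, {"translation": [0, 0, 0.02], "rotation": [0, 0, 0]}, {"translation": [0, 0, 0.12], "rotation": [0, 0, 0]}, {"translation": [0, 0, 0.27], "rotation": [0, 0, 0]}, {"translation": [0, 0, 0.42], "rotation": [0, 0, 0]}, {"translation": [0, 0, 0.62], "rotation": [0, 0, 0]}], jaw=1, newtons=20)

```text
t: 74.98
eef_pos: [0.5711, 0.3036, 0.1643]
ee_rot: [-3.14, -0.002, -3.14]
force: [1.3, 1.3, -2.3]
width: 0.0475
gripper_force: 20.0
```

apply_moves(steps=[{"translation": [0, -0.05, 0], "rotation": [0, 0, 0]}, {"translation": [0, -0.15, 0], "rotation": [0, 0, 0]}, {"translation": [0, -0.27, 0], "rotation": [0, 0, 0]}, {"translation": [0, -0.39, 0], "rotation": [0, 0, 0]}, {"translation": [0, -0.51, 0], "rotation": [0, 0, 0]}, {"translation": [0, -0.63, 0], "rotation": [0, 0, 0]}, {"translation": [0, -0.75, 0], "rotation": [0, 0, 0]}, {"translation": [0, -0.87, 0], "rotation": [0, 0, 0]}, {"translation": [0, -0.99, 0], "rotation": [0, 0, 0]}, {"translation": [0, -1, 0], "rotation": [0, 0, 0]}])

```text
t: 75.82
eef_pos: [0.5709, 0.0504, 0.1636]
ee_rot: [-3.141, -0.001, 3.141]
force: [0.2, 1.7, -1.3]
width: 0.0475
gripper_force: 20.0
```

apply_moves(steps=[{"translation": [0, -0.12, 0], "rotation": [0, 0, 0]}, {"translation": [0, -0.24, 0], "rotation": [0, 0, 0]}, {"translation": [0, -0.36, 0], "rotation": [0, 0, 0]}, {"translation": [0, -0.48, 0], "rotation": [0, 0, 0]}, {"translation": [0, -0.6, 0], "rotation": [0, 0, 0]}, {"translation": [0, -0.72, 0], "rotation": [0, 0, 0]}, {"translation": [0, -0.84, 0], "rotation": [0, 0, 0]}, {"translation": [0, -0.94, 0], "rotation": [0, 0, 0]}, {"translation": [0, -1, 0], "rotation": [0, 0, 0]}, {"translation": [0, -1, 0], "rotation": [0, 0, 0]}])

```text
t: 76.65
eef_pos: [0.5714, -0.1982, 0.1633]
ee_rot: [-3.141, -0.001, 3.141]
force: [0.4, -0.1, -1.9]
width: 0.0475
gripper_force: 20.0
```

```bash
python3 - <<'E'
from h import *
s=st(); cats('wrist',.041,'pics/w16.png'); go(.579,-.230,.0155,None,s)
E
```

```text
t 76.65 pos [ 0.5714 -0.1982  0.1633] yaw 180.0 q6 -1.56 w 0.0475 g 20.0 F [ 0.4 -0.1 -1.9]
wrist orange [ 0.5726 -0.3178] r 0.029 [131. 188.]
wrist yellow [ 0.4752 -0.2292] r 0.027 [219.  81.]
wrist teal [ 0.4798 -0.3206] r 0.031 [114.  86.]
shift [ 0.03  -0.127 -0.591] turn 0
```

View pics/w16.png

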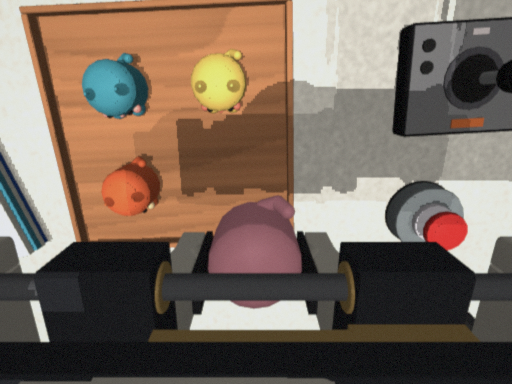

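Teal, yellow and orange stand in the tray at (110,87), (219,82) and (127,190), and pink is held in the gripper. I'll place it and rise.

apply_moves(steps=[{"translation": [0.02, -0.08, 0], "rotation": [0, 0, 0]}, {"translation": [0.03, -0.127, -0.02], "rotation": [0, 0, 0]}, {"translation": [0.03, -0.127, -0.14], "rotation": [0, 0, 0]}, {"translation": [0.03, -0.127, -0.26], "rotation": [0, 0, 0]}, {"translation": [0.03, -0.127, -0.38], "rotation": [0, 0, 0]}, {"translation": [0.03, -0.127, -0.48], "rotation": [0, 0, 0]}, {"translation": [0.03, -0.127, -0.54], "rotation": [0, 0, 0]}, {"translation": [0.03, -0.127, -0.58], "rotation": [0, 0, 0]}, {"translation": [0.03, -0.127, -0.6], "rotation": [0, 0, 0]}, {"translation": [0.03, -0.127, -0.6], "rotation": [0, 0, 0]}])

```text
t: 77.53
eef_pos: [0.5798, -0.2268, 0.014]
ee_rot: [-3.142, -0.0, -3.139]
force: [0.0, -0.3, -1.3]
width: 0.0476
gripper_force: 20.0
```

apply_moves(steps=[{"translation": [0, 0, -0.003], "rotation": [0, 0, 0]}, {"translation": [0, 0, -0.006], "rotation": [0, 0, 0]}, {"translation": [0, 0, -0.006], "rotation": [0, 0, 0]}, {"translation": [0, 0, -0.006], "rotation": [0, 0, 0]}, {"translation": [0, 0, -0.006], "rotation": [0, 0, 0]}, {"translation": [0, 0, -0.006], "rotation": [0, 0, 0]}, {"translation": [0, 0, -0.006], "rotation": [0, 0, 0]}, {"translation": [0, 0, -0.006], "rotation": [0, 0, 0]}, {"translation": [0, 0, -0.006], "rotation": [0, 0, 0]}, {"translation": [0, 0, -0.006], "rotation": [0, 0, 0]}])

```text
t: 78.37
eef_pos: [0.5804, -0.227, 0.0137]
ee_rot: [-3.142, 0.002, -3.139]
force: [-3.0, 2.7, 8.1]
width: 0.0477
gripper_force: 20.0
```

apply_moves(steps=[{"translation": [0, 0, 0], "rotation": [0, 0, 0]}, {"translation": [0, 0, 0], "rotation": [0, 0, 0]}, {"translation": [0, 0, 0], "rotation": [0, 0, 0]}, {"translation": [0, 0, 0], "rotation": [0, 0, 0]}, {"translation": [0, 0, 0.05], "rotation": [0, 0, 0]}, {"translation": [0, 0, 0.15], "rotation": [0, 0, 0]}, {"translation": [0, 0, 0.3], "rotation": [0, 0, 0]}, {"translation": [0, 0, 0.45], "rotation": [0, 0, 0]}, {"translation": [0, 0, 0.6], "rotation": [0, 0, 0]}, {"translation": [0, 0, 0.75], "rotation": [0, 0, 0]}], jaw=-0.5)

```text
t: 79.2
eef_pos: [0.5792, -0.2275, 0.2016]
ee_rot: [-3.142, -0.0, -3.14]
force: [1.4, -0.5, -0.9]
width: 0.0657
gripper_force: 0.0
```

apply_moves(steps=[{"translation": [0, -0.05, 0.12], "rotation": [0, 0, 0]}, {"translation": [0, -0.1, 0.24], "rotation": [0, 0, 0]}, {"translation": [0, -0.15, 0.36], "rotation": [0, 0, 0]}, {"translation": [0, -0.2, 0.48], "rotation": [0, 0, 0]}, {"translation": [0, -0.2, 0.5], "rotation": [0, 0, 0]}, {"translation": [0, -0.2, 0.5], "rotation": [0, 0, 0]}, {"translation": [0, -0.2, 0.5], "rotation": [0, 0, 0]}, {"translation": [0, -0.2, 0.5], "rotation": [0, 0, 0]}, {"translation": [0, -0.2, 0.5], "rotation": [0, 0, 0]}, {"translation": [0, -0.2, 0.5], "rotation": [0, 0, 0]}])

```text
t: 80.03
eef_pos: [0.5793, -0.277, 0.3235]
ee_rot: [3.141, -0.002, -3.139]
force: [-0.5, -0.2, 0.0]
width: 0.066
gripper_force: 0.0
```

```bash
python3 - <<'E'
from h import *
s=st(); a=grab_frame('wrist')[:235]; b=grab_frame('scene')
cv2.imwrite('pics/f17.png',np.vstack([a,b[90:340]]))
E
```

```text
t 80.03 pos [ 0.5793 -0.277   0.3235] yaw -179.9 q6 -1.43 w 0.0660 g 0.0 F [-0.5 -0.2  0. ]
```

View pics/f17.png

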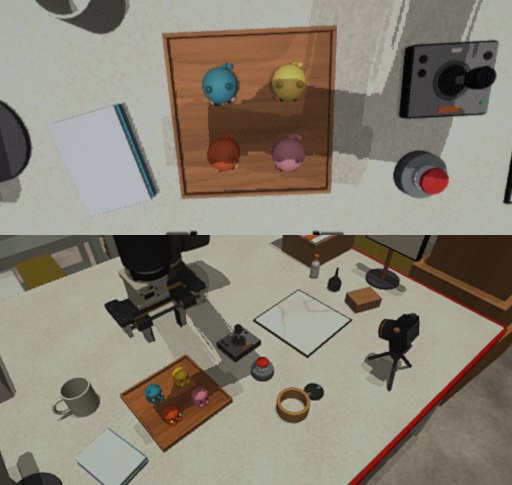

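All four cats stand upright in the tray, at teal (220,83), yellow (289,82), orange (224,153) and pink (289,153). The board is empty and the other things are where they were.

```bash
python3 -c "
from station import *
print(job_done())"
```

```text
the job is handed in; nothing more can be done
None
```

Job done and handed in at about 80 s: all four cats were posed facing the camera, the zoom stick was held fully over for over 1.6 s, the shutter was pressed to its stop, and the cats are back upright in the tray with nothing else moved.

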